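Fit hexagonal candle cups into a clamped board

ROBOT

A 6-joint arm with a two-finger parallel gripper is mounted at the origin on a cart in front of the work surface, level with it; the furniture and walls round the work are solid. World frame = base frame: x ahead of the robot, y to its left, z up, the work surface at z = 0. Lengths are in m, angles in rad, forces in N, time in s.
With the tool pointing down it reaches from about 0.35 to 0.775 m from the base axis. Payload 5.5 kg.
Tool frame: the origin (TCP) lies midway between the tips of the shut fingers; the grasp point (between the pads) lies 19 mm behind it; z points along the fingers, y is the direction in which the jaws open and shut (so a half turn about z gives the same grasp; the last joint's range is limited). The gripper opens to 85 mm and grips with 20 to 120 N. Pads are 22 mm wide; open, the fingers measure 114 mm over their backs; the gripper's body (76 mm by 85 mm) begins 54 mm behind the grasp point. The pads swing forward as they close: fully open they stand 13 mm farther back than shut.
Start: joints at [-1.417, 0.313, 0.046, 1.304, 0, 1.431], TCP at [0.167, -0.55, 0.231] pointing down, gripper open.
Joint ranges: [-2.76, 2.76], [-0.86, 1.69], [-1.03, 1.26], [-2.2, 2.34], [-1.47, 1.5], [-3.14, 3.14]. Speed limits (rad/s): [2.57, 2.57, 3.14, 3.14, 3.14, 3.14].

INTERFACE

Orientations are given as a unit quaternion [w, x, y, z].
In Python, from workcell import env gives the robot as it stands.
- The arm moves only by the shell command python3 -m pendant 'ROWS' [FORCE]. ROWS is JSON, a list of rows, each a list of 3 entries, a list of its own where there are three numbers: the shift along the tool's x, y, z each as a share of 20 mm, from -1 to 1, then the turn about the tool's z as a share of 6 degrees, from -1 to 1, then the closure, from -1 (fully open) to 1 (shut). In form: [[[tx, ty, tz], turn, claw], ...]. A call has 1 to 12 rows; each row shifts and turns the commanded pose from where the row before left it, along the tool's axes as they then stand; what a row does not reach is not made up. A row lasts 1/8 s, in which the tool goes at most 62.5 mm and 10.7 degrees, less where a joint would pass 70% of its speed; a pose out of reach is approached as far as the arm can. A call with a number of a shift or a turn outside -1 to 1 is refused whole. A call with a gripper value outside its range is refused whole. The fingers move at their own pace and stop on an object; FORCE is the grip in N (left out, the last holds). Time passes only in rows, so rows that do not move let the fingers close. It gives the time, the measured TCP pose, the force and the opening at its end, in the units of the state.
- env.get_state(): the state, without advancing time (a new reading comes with each control period).
- env.read_camera(name): name is "side" or "top" or "wrist"; returns a dict with "color" (400x640x3 uint8, blue, green, red), "mtx" (3x3 intrinsics, pixels), "k1" (the pictures are not rectified: a ray, as slopes to the right and down, at radius r is drawn at 1 + k1 r^2 times it, then the intrinsics apply), "view" (4x4, takes a point from world to camera coordinates). Camera axes: x right, y down, z forward; pixel columns grow to the right and rows downward; lengths in m; the calibration is good to about 2 mm. A picture is of the moment at which its call begins. There is no depth.
- env.hand_in(): hands the job in, once; it reports no verdict.
Trained networks look in the newest picture that a camera, given by its name, has taken for a name from the list of things; names that differ only in an ending like _2 or _b are one class to them, and where a whole thing is asked for, a point or a joint stands for the part that bears it (a point fixed in the world has none). Each returns a list of dicts, best first, with "p" (0 to 1); they miss things now and then, are a little off and sometimes report something else, mostly with a low value. They report only what shows in the picture. A call takes as long as a camera call. They do not tell look-alikes from the thing itself.
- env.boxes_of(camera, thing): "location" ([column, row] in pixels, amid what is visible of it).
- env.cut_out(camera, thing): "region" (400x640 bool, what is visible of it) and "location" ([column, row] in pixels, amid what is visible of it).
The state is a dict: "clock": time; "joint_pos": joint angles; "qvel": joint speeds; "tau": joint torques, N m; "tcp_pos": TCP position; "orientation": TCP orientation; "wrist_force": force on the tool from outside, world axes, zero at the start; "ft_torque": the same for the moment, N m; "finger_gap": finger opening in m.
Only numpy, scipy, OpenCV 4.12 (cv2) and the standard library are available. Lean on these libraries where they do the work, as an engineer would, in place of code of your own. Each camera call takes 0.05 s, during which the arm holds its last target.

TASK

Assemble the Advent candle board: first slide the clamp's jaw shut until you feel the board pressed firmly against the fence. With the board clamped, set every wooden candle cup standing on the table into a socket of its own, any socket, pressing lightly and turning it little by little until its hexagonal foot drops into the hexagonal recess and its collar sits flush on the socket ring. Then slide the jaw fully back so that the finished board lies free in the clamp with its cups in it, and leave the other things on the table where they are.

Things in the scene. Friction and masses are not known exactly. Their poses are not given: they have to be found in the camera images.
- clamp_mid (a point): Middle of the clamp's base plate, on its upper face, 8 mm above the table; the clamp is fixed. x points from the jaw towards the fence, y along the fence. The plywood plate reaches x -142 to +72 mm and y -185 to +185 mm.
- fence: Fixed dark wooden fence on the far (+x) edge of the clamp's plate, a bar 340 mm along y, 22 mm thick and 18 mm high (its top 6 mm below the board's top); origin at the middle of its underside. Its near face is 45 mm from clamp_mid along the clamp's x.
- jaw (a joint): Travel of the sliding jaw in m along the clamp's +x: 0 = fully back (open), about 0.035 = closed on the board lying against the fence, 0.040 = end of travel. The jaw is a dark wooden bar 180 mm long and 18 mm high that stays where it is left. About 4 N to slide, 6 to 8 N while it also pushes the board; it rises steeply once the board meets the fence: 12 to 18 N is firm.
- jaw_grip (a point): Grip point of the jaw's black handle, an upright block 20 mm wide in y and 28 mm in x; its top lies 18 mm above this point and it is free for 25 mm below it. Moves with the jaw; axes as the clamp's.
- socket1 (a point): Centre of the socket at the board's -y end, level with the board's top; axes as the board's, NOT the hexagon's. A round brass ring, 65 mm across, flush with the board, with a hexagonal recess 46.4 mm across flats, 15 mm deep. The hexagon's angle differs from ring to ring and is not given (it repeats every 60 degrees); the rings do not turn under a turning cup.
- socket2 (a point): Centre of the socket second from the board's -y end, level with the board's top; axes as the board's, NOT the hexagon's. Its own hexagon angle, otherwise as socket1. A cup drops in when within about 5 degrees of the recess's angle and 1 to 2 mm of its centre. A seated cup's _mid point is 20 mm above this point; resting unturned on the ring it is about 33 mm above.
- socket3 (a point): Centre of the socket third from the board's -y end, level with the board's top; axes as the board's, NOT the hexagon's. Its own hexagon angle, otherwise as socket1 and socket2. Pressing with 5 to 15 N while turning is right.
- socket4 (a point): Centre of the socket at the board's +y end, level with the board's top; axes as the board's, NOT the hexagon's. Its own hexagon angle, otherwise as socket1 and socket2. Pressing with 5 to 15 N while turning is right.
- cup1_mid (a point): Loose wooden candle cup, standing upright; point on its axis (z), half-way up the collar, 33.5 mm above the foot's underside. Hexagonal collar 52 mm across flats, 40 mm high, with a well in its top; below it a hexagonal foot 44 mm across flats, 13.5 mm long, 1 mm chamfer. Flats of foot and collar are parallel: one pair faces along this point's x, the others every 60 degrees. 90 g.
- cup2_mid (a point): Another cup exactly like cup1 (three or four of the four are present); same point and axes.
- cup3_mid (a point): Another cup exactly like cup1 (three or four of the four are present); same point and axes.
- cup4_mid (a point): Another cup exactly like cup1 (three or four of the four are present); same point and axes.
- pine_cone: Pine cone, 64 mm across and high, a bystander. Origin at the centre of its underside.
- board: The loose wooden candle board, 90 mm (x) by 335 mm (y) by 24 mm, about 0.5 kg, lying flat on the clamp's plate between jaw and fence, not yet against the fence. Its four sockets lie in a row along y, 85 mm apart. Origin at the centre of its underside.
Things that resemble listed ones, but are neither listed nor needed, are in the scene too. Leave any pink or turquoise look-alike of the part that bears cup2_mid alone.

How it is judged:
By the outcome, as a careful person would: the job done as asked, in the order asked, and still so for the second after the job is handed in, with the robot touching nothing.
Of cup1, cup2, cup3, cup4 only 3 to 4 are there at a start; the rules pass over those that are not, and their reading is None.
At some moment in a run one of cup1, cup2, cup3, cup4 may be knocked a few centimetres aside while the robot is not near it.
It also fails if it takes over 208 s, if anything falls off the work surface, if the arm or the gripper's body presses on something with over 40 N, if the wrist force passes 120 N, or if a joint passes its speed limit or range.

## Working session

There is one attempt and no reset: what is moved stays moved. The work goes in short steps, Python scripts to look and compute and a shell command to move; the robot and the scene stay as the last step left them, time stands still between calls to the robot, and variables do not carry over. Pictures are saved under pics/ and viewed, and the job is handed in when it is done.

```bash
ls; mkdir -p pics; cat > h.py <<'E'
import numpy as np, cv2
from workcell import env
def snap(cam,fn=None):
    r=env.read_camera(cam)
    if fn: cv2.imwrite('pics/'+fn,r['color'])
    return r
def ray(r,px):
    M=r['mtx'];x=(px[0]-M[0,2])/M[0,0];y=(px[1]-M[1,2])/M[1,1]
    rd=np.hypot(x,y);s=rd
    for _ in range(50): s=rd/(1+r['k1']*s*s)
    f=s/rd if rd>0 else 1
    V=r['view'];R=V[:3,:3];c=-R.T@V[:3,3]
    return c,R.T@np.array([x*f,y*f,1])
def at(r,px,z):
    c,d=ray(r,px);return c+d*(z-c[2])/d[2]
def proj(r,P):
    p=r['view'][:3,:3]@np.asarray(P,float)+r['view'][:3,3]
    x,y=p[0]/p[2],p[1]/p[2];k=1+r['k1']*(x*x+y*y)
    return np.array([r['mtx'][0,0]*x*k+r['mtx'][0,2],r['mtx'][1,1]*y*k+r['mtx'][1,2]])
E
python3 - <<'E'
from h import *
np.set_printoptions(precision=4,suppress=True)
print(env.get_state())
for c in ['top','side','wrist']:
    r=snap(c,c+'0.png');print(c,r['mtx'],r['k1'],r['view'])
    if c=='wrist':continue
    for t in ['cup1_mid','jaw_grip','pine_cone','board','fence','clamp_mid','socket1']:
        try:
            for b in env.boxes_of(c,t): print(c,t,b['p'],b['location'],at(r,b['location'],0.03))
        except Exception as e: print(t,e)
E
```

```text
pics
{'clock': 0.0, 'joint_pos': array([-1.4166,  0.314 ,  0.045 ,  1.3036, -0.    ,  1.4312]), 'qvel': array([-0.0016,  0.0009, -0.0005,  0.0004, -0.0003, -0.0011]), 'tau': array([ -0.0007, -48.0625,  29.8535,   0.0193,  -0.0001,  -0.    ]), 'tcp_pos': array([ 0.1664, -0.5499,  0.2304]), 'orientation': array([-0.0009,  0.9892,  0.1464, -0.    ]), 'wrist_force': array([-0.1388, -0.533 , -0.4089]), 'ft_torque': array([0.0894, 0.0373, 0.0454]), 'finger_gap': 0.08561084683992663}
top [[374.4917   0.     318.0329]
 [  0.     374.4917 201.5842]
 [  0.       0.       1.    ]] 0.0023489235519198984 [[-0.01   -0.9999 -0.0027 -0.0186]
 [-0.9955  0.0102 -0.0939  0.5086]
 [ 0.0939  0.0018 -0.9956  0.99  ]
 [ 0.      0.      0.      1.    ]]
top cup1_mid 0.69 [185.4, 174.8] [0.5844 0.335  0.03  ]
top jaw_grip 0.72 [401.4, 142.0] [ 0.6688 -0.253   0.03  ]
top jaw_grip 0.66 [311.2, 215.7] [ 0.47   -0.0051  0.03  ]
top pine_cone 0.69 [404.3, 145.0] [ 0.6604 -0.2606  0.03  ]
top board 0.82 [313.3, 183.0] [ 0.5584 -0.0115  0.03  ]
top fence 0.9 [315.5, 158.0] [ 0.627  -0.0181  0.03  ]
top clamp_mid 0
[... 385 characters left out ...]
      0.      0.      1.    ]]
side cup1_mid 0.63 [273.7, 181.7] [0.5674 0.3459 0.03  ]
side jaw_grip 0.67 [309.3, 227.2] [ 0.4468 -0.0781  0.03  ]
side pine_cone 0.62 [412.4, 227.9] [ 0.6768 -0.2631  0.03  ]
side board 0.7 [330.9, 224.9] [ 0.5057 -0.103   0.03  ]
side fence 0.68 [368.6, 226.5] [ 0.5849 -0.1791  0.03  ]
side clamp_mid 0.68 [319.7, 231.2] [ 0.4549 -0.1195  0.03  ]
side socket1 0.57 [329.9, 227.8] [ 0.4914 -0.1181  0.03  ]
wrist [[355.8405   0.     313.5042]
 [  0.     355.8405 209.9609]
 [  0.       0.       1.    ]] -0.07969170847392383 [[ 0.2883 -0.9575  0.     -0.5745]
 [-0.9255 -0.2787  0.2563 -0.0319]
 [-0.2454 -0.0739 -0.9666  0.3785]
 [ 0.      0.      0.      1.    ]]
```

View pics/top0.png

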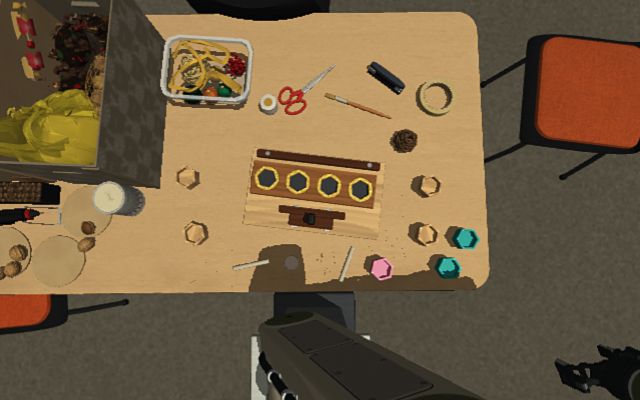

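View pics/side0.png

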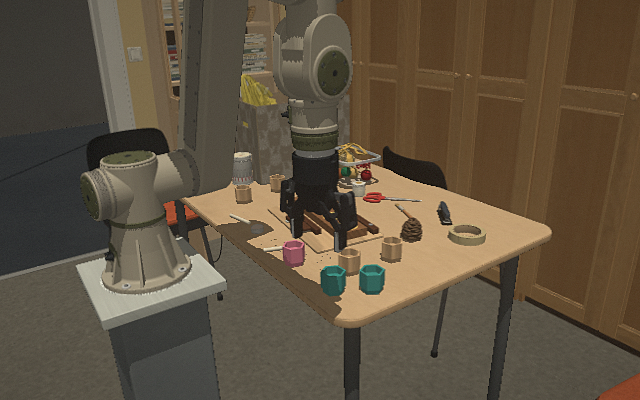

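View pics/wrist0.png

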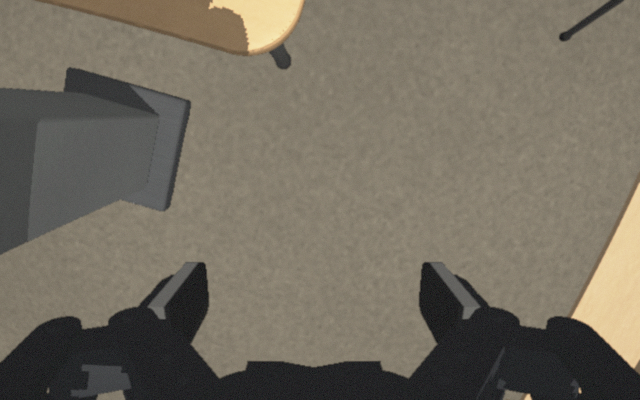

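```bash
python3 - <<'E'
from h import *
r=snap('top');c=r['color']
cv2.imwrite('pics/t1.png',cv2.resize(c[140:240,230:390],None,fx=5,fy=5,interpolation=cv2.INTER_CUBIC))
a=[cv2.resize(c[v-20:v+20,u-25:u+25],None,fx=8,fy=7,interpolation=cv2.INTER_CUBIC) for u,v in [(188,177),(196,233),(429,185),(427,233)]]
cv2.imwrite('pics/t2.png',np.vstack([np.hstack(a[:2]),np.hstack(a[2:])]))
for t in ['cup1_mid','cup2_mid','cup3_mid','cup4_mid']:
    for b in env.boxes_of('top',t): print(t,b['p'],b['location'],at(r,b['location'],.045))
print(env.get_state()['clock'])
for px in [(267,178),(298,182),(330,186),(360,189)]: print(at(r,px,.032))
for px in [(311,217)]: print(at(r,px,.06))
E
```

```text
cup1_mid 0.7 [186.5, 176.1] [0.57833846 0.32663939 0.045     ]
cup2_mid 0.98 [446.1, 265.2] [ 0.33646275 -0.35583237  0.045     ]
cup2_mid 0.97 [468.5, 239.1] [ 0.40352752 -0.41733878  0.045     ]
cup2_mid 0.89 [382.7, 268.2] [ 0.33032771 -0.19054444  0.045     ]
cup2_mid 0.75 [425.7, 237.8] [ 0.40802578 -0.30538451  0.045     ]
cup3_mid 0.62 [429.1, 185.1] [ 0.54737516 -0.31958079  0.045     ]
cup3_mid 0.6 [312.2, 215.0] [ 0.47094843 -0.00804654  0.045     ]
1.1
[0.57305397 0.11348195 0.032     ]
[0.5612692  0.02975012 0.032     ]
[ 0.54948327 -0.05647538  0.032     ]
[ 0.54049417 -0.1371559   0.032     ]
[ 0.4648966  -0.00514742  0.06      ]
```

View pics/t1.png

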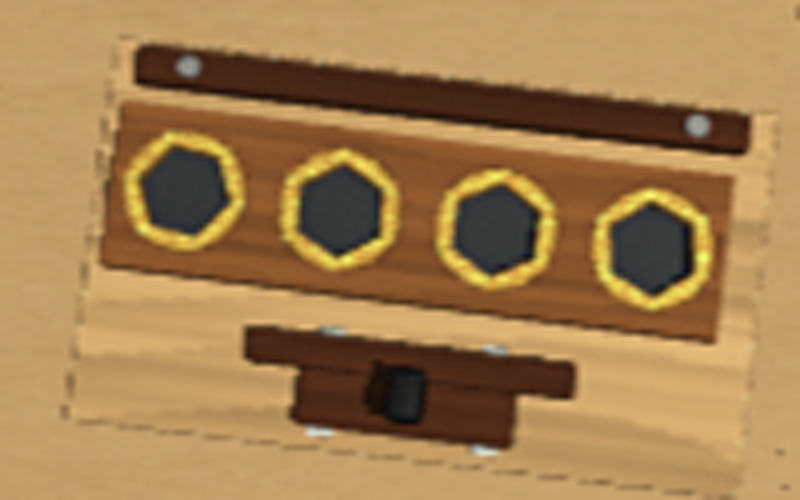

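View pics/t2.png

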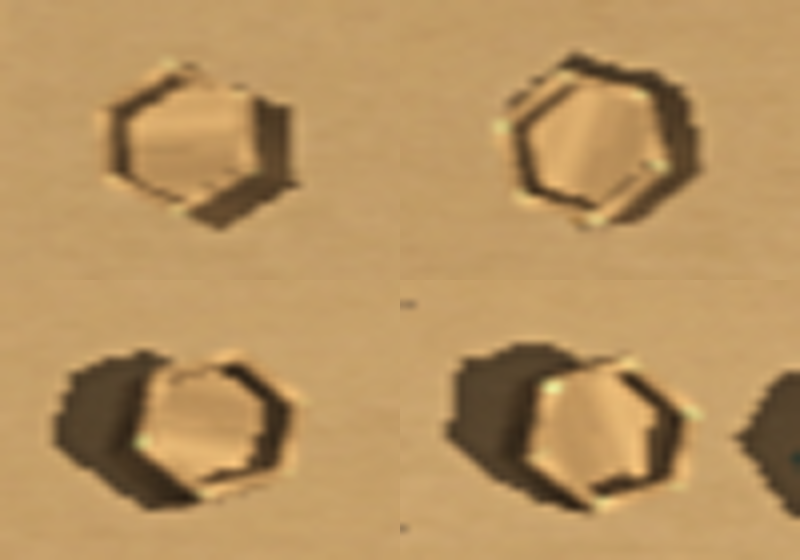

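```bash
cat >> h.py <<'E'
def yawof(s):
    w,x,y,z=s['orientation']; # tool x axis in world
    return np.degrees(np.arctan2(2*(x*y+w*z),1-2*(y*y+z*z)))
def plan(p,yaw):
    s=env.get_state();y0=yawof(s)
    t=-((yaw-y0+180)%360-180)/6
    a=np.radians(yaw);d=np.asarray(p)-s['tcp_pos']
    X=np.array([np.cos(a),np.sin(a),0]);Y=np.array([np.sin(a),-np.cos(a),0])
    b=np.radians(y0);X0=np.array([np.cos(b),np.sin(b),0]);Y0=np.array([np.sin(b),-np.cos(b),0])
    print('turn %.2f | shift after turn x %.3f y %.3f z %.3f | before turn x %.3f y %.3f | yaw %.2f j6 %.2f'%(t,d@X/.02,d@Y/.02,-d[2]/.02,d@X0/.02,d@Y0/.02,y0,s['joint_pos'][5]))
def st():
    s=env.get_state();print('clk %.2f tcp %s yaw %.2f F %s T %s gap %.4f'%(s['clock'],np.round(s['tcp_pos'],4),yawof(s),np.round(s['wrist_force'],1),np.round(s['ft_torque'],2),s['finger_gap']))
    return s
E
python3 - <<'E'
from h import *
r=snap('top')
C=lambda u,v:(u/5+230-.4,v/5+140-.4)
a=at(r,C(188,66),.026);b=at(r,C(698,126),.026);print(a,b,'yaw',np.degrees(np.arctan2(*(a-b)[[1,0]]))-90)
for z in(.05,.069):print(at(r,C(407,393),z))
st();plan([.45,-.005,.2],-7.0)
E
```

```text
[0.64368172 0.11395621 0.026     ] [ 0.60745312 -0.16425512  0.026     ] yaw -7.419290888135379
[ 0.46227478 -0.00491136  0.05      ]
[ 0.46132563 -0.00531085  0.069     ]
clk 1.15 tcp [ 0.1665 -0.5504  0.2313] yaw 16.83 F [0.5 0.3 1. ] T [-0.   -0.02 -0.02] gap 0.0855
turn 3.97 | shift after turn x 10.747 y -28.796 z 1.567 | before turn x 21.464 y -22.000 | yaw 16.83 j6 1.43
```

```bash
python3 -m pendant '[[[0.97,-1,0],0,-1],[[0.97,-1,0],0,-1],[[0.97,-1,0],0,-1],[[0.97,-1,0],0,-1],[[0.97,-1,0],0,-1],[[0.97,-1,0],0,-1],[[0.97,-1,0],0,-1],[[0.97,-1,0],0,-1],[[0.97,-1,0],0,-1],[[0.97,-1,0],0,-1],[[0.97,-1,0],0,-1],[[0.97,-1,0],0,-1]]' 30 && python3 -m pendant '[[[0.97,-1,0],0,-1],[[0.97,-1,0],0,-1],[[0.97,-1,0],0,-1],[[0.97,-1,0],0,-1],[[0.97,-1,0],0,-1],[[0.97,-1,0],0,-1],[[0.97,-1,0],0,-1],[[0.97,-1,0],0,-1],[[0.97,-1,0],0,-1],[[0.97,-1,0],0,-1]]' && python3 -m pendant '[[[0,0,0],1,-1],[[0,0,0],1,-1],[[0,0,0],1,-1],[[0,0,0],1,-1],[[0,0,0],0,-1]]'
python3 - <<'E'
from h import *
st();r=snap('wrist','w1.png')
for z in(.05,.069):print(proj(r,[.4618,-.005,z]))
V=r['view'];print(-V[:3,:3].T@V[:3,3])
plan([.4618,-.005,.05],-7.4)
E
```

```text
clock: 2.65
tcp_pos: [0.3202, -0.2525, 0.2315]
orientation: [0.0, 0.989, 0.146, 0.0]
wrist_force: [0.4, -0.2, 0.3]
finger_gap: 0.0855
clock: 3.9
tcp_pos: [0.448, -0.0048, 0.2315]
orientation: [0.0, 0.989, 0.146, 0.0]
wrist_force: [-0.7, 0.6, 0.0]
finger_gap: 0.085
clock: 4.53
tcp_pos: [0.4476, -0.0057, 0.2314]
orientation: [0.0, 0.998, -0.062, 0.0]
wrist_force: [-0.0, -0.5, 0.1]
finger_gap: 0.0855
clk 4.53 tcp [ 0.4476 -0.0057  0.2314] yaw -7.10 F [-0.  -0.5  0.1] T [-0.01  0.01  0.01] gap 0.0855
[311.8059195  173.42180994]
[311.69227996 176.85770183]
[ 0.51237601 -0.01311742  0.37404066]
turn 0.06 | shift after turn x 0.700 y -0.124 z 9.067 | before turn x 0.700 y -0.120 | yaw -7.05 j6 3.07
```

View pics/w1.png

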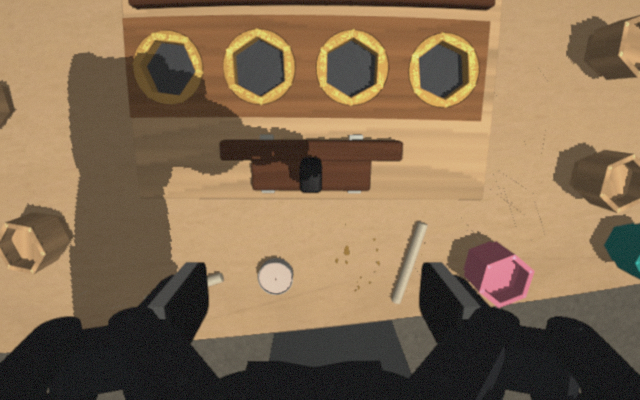

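```bash
python3 -m pendant '[[[0.7,-0.12,0],0.06,-1],[[0,0,1],0,-1],[[0,0,1],0,-1],[[0,0,1],0,-1],[[0,0,1],0,-1],[[0,0,1],0,-1],[[0,0,1],0,-1],[[0,0,1],0,-1],[[0,0,0.6],0,-1],[[0,0,0],0,-1]]'
python3 - <<'E'
from h import *
st();r=snap('wrist','w2.png')
st();r=snap('side','s2.png')
E
```

```text
clock: 5.82
tcp_pos: [0.4616, -0.0049, 0.0785]
orientation: [-0.0, 0.998, -0.065, -0.001]
wrist_force: [0.4, 1.0, -0.4]
finger_gap: 0.0853
clk 5.83 tcp [ 0.4616 -0.0049  0.0785] yaw -7.51 F [ 0.4  1.  -0.4] T [ 0.02 -0.03  0.01] gap 0.0853
clk 5.88 tcp [ 0.4621 -0.0051  0.0792] yaw -7.51 F [ 0.4 -0.6  0.6] T [-0.01  0.03 -0.  ] gap 0.0855
```

View pics/w2.png

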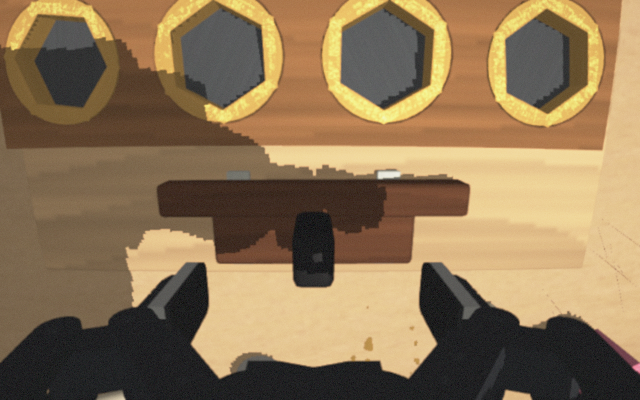

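View pics/s2.png

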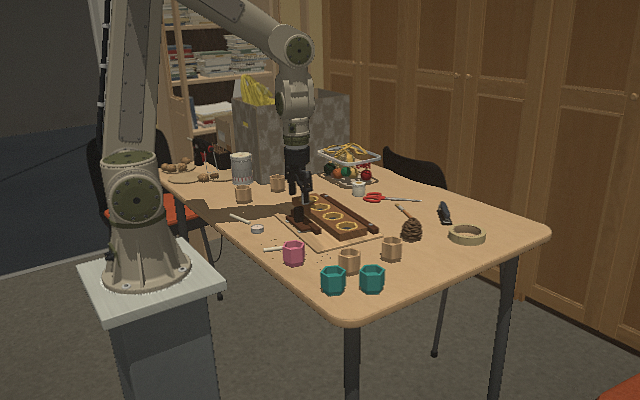

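```bash
python3 - <<'E'
from h import *
st();r=snap('wrist')
cv2.imwrite('pics/w2z.png',cv2.resize(r['color'][160:300,230:400],None,fx=4,fy=4))
a=np.radians(-7.4);X=np.array([np.cos(a),np.sin(a),0]);Y=np.array([-np.sin(a),np.cos(a),0])
for z in(.05,.06,.07,.08):
  c=np.array([.4618,-.005,z]);print(z,[proj(r,c+X*i*.014+Y*j*.01).round() for i in(-1,1) for j in (-1,1)])
E
```

```text
clk 5.92 tcp [ 0.4624 -0.0051  0.0797] yaw -7.52 F [ 0.1  0.2 -0.4] T [-0.01  0.02 -0.  ] gap 0.0856
0.05 [array([334., 272.]), array([296., 273.]), array([335., 222.]), array([295., 222.])]
0.06 [array([335., 281.]), array([295., 281.]), array([336., 228.]), array([294., 228.])]
0.07 [array([336., 290.]), array([294., 291.]), array([337., 234.]), array([293., 234.])]
0.08 [array([338., 301.]), array([293., 301.]), array([339., 242.]), array([292., 242.])]
```

View pics/w2z.png

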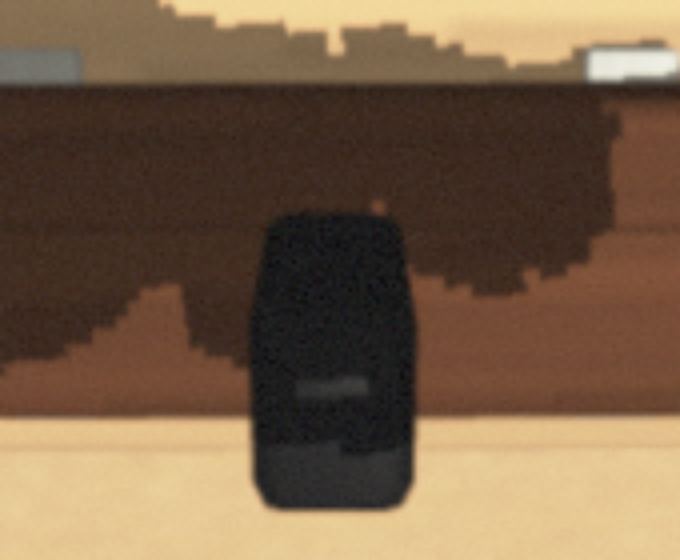

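```bash
python3 -m pendant '[[[0,0,0.7],0,-1],[[0,0,0.7],0,-1],[[0,0,0.5],0,-1],[[0,0,0.3],0,-1],[[0,0,0],0,-1]]' && python3 -m pendant '[[[0,0,0],0,1],[[0,0,0],0,1],[[0,0,0],0,1],[[0,0,0],0,1],[[0,0,0],0,1],[[0,0,0],0,1]]' 60
```

```text
clock: 6.6
tcp_pos: [0.4613, -0.005, 0.0347]
orientation: [-0.0, 0.998, -0.066, -0.001]
wrist_force: [0.5, 0.1, 0.3]
finger_gap: 0.0854
clock: 7.35
tcp_pos: [0.4621, -0.0048, 0.0357]
orientation: [-0.0, 0.998, -0.065, 0.0]
wrist_force: [-1.2, 4.1, 5.2]
finger_gap: 0.0194
```

```bash
python3 -m pendant '[[[0.3,0,0],0,1],[[0.3,0,0],0,1],[[0.3,0,0],0,1],[[0.3,0,0],0,1]]' && python3 -m pendant '[[[0.2,0,0],0,1],[[0.1,0,0],0,1]]' && python3 -m pendant '[[[0.1,0,0],0,1],[[0,0,0],0,1]]'
```

```text
clock: 7.85
tcp_pos: [0.4845, -0.0076, 0.0356]
orientation: [-0.0, 0.998, -0.065, -0.001]
wrist_force: [-8.7, 3.3, 13.0]
finger_gap: 0.0191
clock: 8.1
tcp_pos: [0.4899, -0.0084, 0.0357]
orientation: [-0.0, 0.998, -0.065, -0.001]
wrist_force: [-8.0, 3.6, 12.2]
finger_gap: 0.0194
clock: 8.35
tcp_pos: [0.4921, -0.0086, 0.0357]
orientation: [-0.0, 0.998, -0.065, -0.001]
wrist_force: [-5.3, 3.3, 10.4]
finger_gap: 0.0189
```

```bash
python3 -m pendant '[[[0.1,0,-0.03],0,1],[[0.05,0,0],0,1]]' && python3 -m pendant '[[[0.05,0,0],0,1],[[0,0,0],0,1]]' && python3 -m pendant '[[[0.05,0,0],0,1],[[0,0,0],0,1]]'
```

```text
clock: 8.6
tcp_pos: [0.4941, -0.0089, 0.0357]
orientation: [-0.0, 0.998, -0.065, -0.002]
wrist_force: [-7.3, 3.8, 7.7]
finger_gap: 0.0192
clock: 8.85
tcp_pos: [0.4953, -0.009, 0.0357]
orientation: [-0.0, 0.998, -0.065, -0.002]
wrist_force: [-6.0, 3.1, 7.3]
finger_gap: 0.0191
clock: 9.1
tcp_pos: [0.4965, -0.0092, 0.0357]
orientation: [-0.0, 0.998, -0.065, -0.002]
wrist_force: [-5.8, 3.4, 6.4]
finger_gap: 0.019
```

```bash
python3 -m pendant '[[[0.05,0,0],0,1],[[0,0,0],0,1]]' && python3 -m pendant '[[[0.05,0,0],0,1],[[0,0,0],0,1]]'
```

```text
clock: 9.35
tcp_pos: [0.4965, -0.0092, 0.0357]
orientation: [-0.0, 0.998, -0.065, -0.003]
wrist_force: [-8.9, 3.4, 10.1]
finger_gap: 0.0193
clock: 9.6
tcp_pos: [0.4965, -0.0092, 0.0357]
orientation: [-0.0, 0.998, -0.065, -0.003]
wrist_force: [-11.2, 3.0, 12.4]
finger_gap: 0.0194
```

```bash
python3 -m pendant '[[[0.05,0,0],0,1],[[0,0,0],0,1]]' && python3 -m pendant '[[[0.04,0,0],0,1],[[0,0,0],0,1]]'
```

```text
clock: 9.85
tcp_pos: [0.4965, -0.0092, 0.0357]
orientation: [-0.0, 0.998, -0.065, -0.004]
wrist_force: [-14.1, 3.4, 15.8]
finger_gap: 0.0191
clock: 10.1
tcp_pos: [0.4965, -0.0092, 0.0357]
orientation: [-0.0, 0.998, -0.065, -0.005]
wrist_force: [-16.6, 4.0, 17.3]
finger_gap: 0.0191
```

```bash
python3 -m pendant '[[[0,0,0],0,-1],[[0,0,0],0,-1],[[0,0,0],0,-1],[[0,0,0],0,-1]]' && python3 -m pendant '[[[0,0,-0.5],0,-1],[[0,0,-1],0,-1],[[0,0,-1],0,-1],[[0,0,-1],0,-1],[[0,0,-1],0,-1],[[0,0,-1],0,-1],[[0,0,-1],0,-1],[[0,0,-1],0,-1],[[0,0,-1],0,-1],[[0,0,0],0,-1]]'
python3 - <<'E'
from h import *
st();r=snap('wrist','w3.png')
for c in ['top','wrist']:
  r=snap(c)
  for t in ['socket1','socket3']:
    for b in env.boxes_of(c,t): print(c,t,b['p'],b['location'],at(r,b['location'],.032))
r=snap('top');c=r['color']
cv2.imwrite('pics/t3.png',cv2.resize(c[140:240,230:390],None,fx=5,fy=5,interpolation=cv2.INTER_CUBIC))
E
```

```text
clock: 10.6
tcp_pos: [0.5025, -0.0105, 0.0358]
orientation: [0.0, 0.998, -0.066, 0.0]
wrist_force: [-0.5, 0.4, -0.5]
finger_gap: 0.0854
clock: 11.85
tcp_pos: [0.5034, -0.0106, 0.2079]
orientation: [0.0, 0.998, -0.066, 0.002]
wrist_force: [0.3, -0.5, -0.2]
finger_gap: 0.0851
clk 11.85 tcp [ 0.5034 -0.0106  0.2079] yaw -7.52 F [ 0.3 -0.5 -0.2] T [ 0.05 -0.01 -0.04] gap 0.0851
top socket1 0.81 [360.6, 182.9] [ 0.55705445 -0.13911409  0.032     ]
top socket1 0.57 [365.7, 213.8] [ 0.47346508 -0.15103025  0.032     ]
top socket3 0.81 [360.6, 182.9] [ 0.55705445 -0.13911409  0.032     ]
top socket3 0.57 [365.7, 213.8] [ 0.47346508 -0.15103025  0.032     ]
wrist socket1 0.72 [304.2, 112.3] [ 0.57039142 -0.01049874  0.032     ]
wrist socket3 0.72 [304.2, 112.3] [ 0.57039142 -0.01049874  0.032     ]
```

View pics/w3.png

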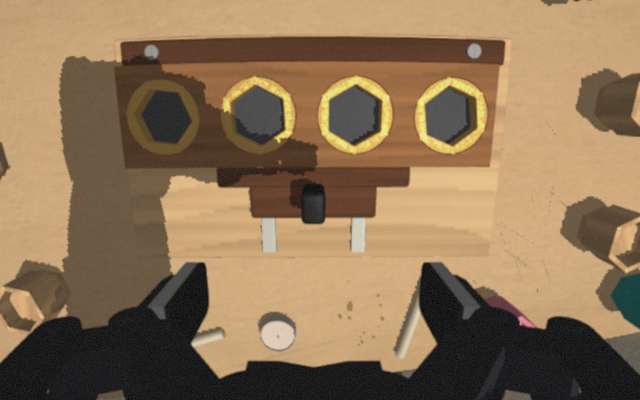

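View pics/t3.png

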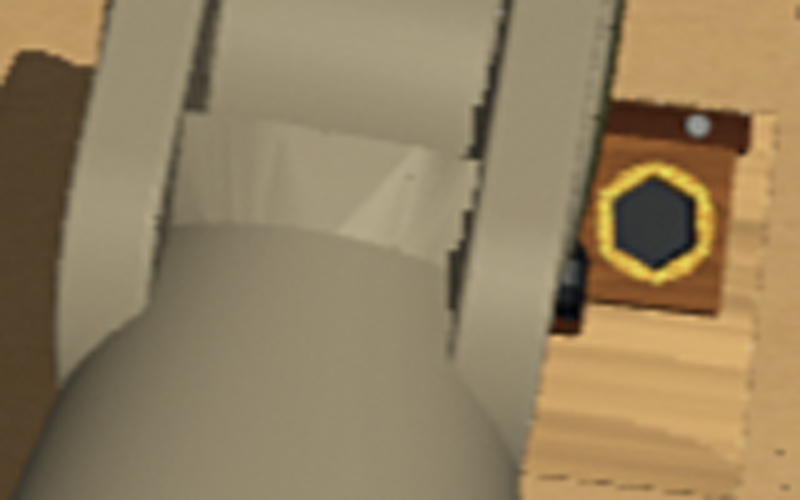

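```bash
cat >> h.py <<'E'
def rect(r,c,yaw,z,hx,hy,s):
    """top view: right = -Y, down = -X of frame at c,yaw; s px per m"""
    a=np.radians(yaw);X=np.array([np.cos(a),np.sin(a)]);Y=np.array([-np.sin(a),np.cos(a)])
    W=int(2*hy*s);H=int(2*hx*s)
    u,v=np.meshgrid(np.arange(W),np.arange(H))
    yy=hy-(u+.5)/s;xx=hx-(v+.5)/s
    P=np.stack([c[0]+xx*X[0]+yy*Y[0],c[1]+xx*X[1]+yy*Y[1],np.full(xx.shape,z)],-1)
    p=P@r['view'][:3,:3].T+r['view'][:3,3]
    x=p[...,0]/p[...,2];y=p[...,1]/p[...,2];k=1+r['k1']*(x*x+y*y)
    return cv2.remap(r['color'],(r['mtx'][0,0]*x*k+r['mtx'][0,2]).astype(np.float32),(r['mtx'][1,1]*y*k+r['mtx'][1,2]).astype(np.float32),cv2.INTER_LINEAR)
E
python3 - <<'E'
from h import *
r=snap('wrist')
im=rect(r,[.566,-.014],-7.4,.032,.07,.2,2000)
cv2.imwrite('pics/r3.png',im)
E
```

```text
(no output)
```

View pics/r3.png

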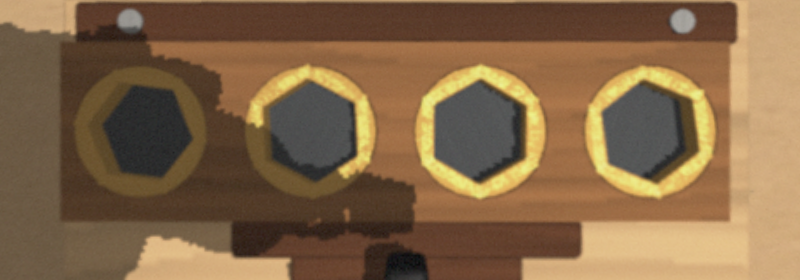

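```bash
python3 - <<'E'
from h import *
r=snap('wrist')
a=np.radians(-7.4);Y=np.array([-np.sin(a),np.cos(a)])
B=np.array([.5708,-.0123]);ims=[]
for k in (1.5,.5,-.5,-1.5):
  im=rect(r,B+Y*k*.085,-7.4,.032,.036,.036,5200)
  im=cv2.convertScaleAbs(im,alpha=1.3)
  c=im.shape[0]//2
  cv2.circle(im,(c,c),int(.0325*5200),(0,255,0),1)
  ims.append(cv2.resize(im,(374,290)) if 0 else cv2.resize(im,(300,300)))
cv2.imwrite('pics/r4.png',np.vstack([np.hstack(ims[:2]),np.hstack(ims[2:])]))
E
```

```text
(no output)
```

View pics/r4.png

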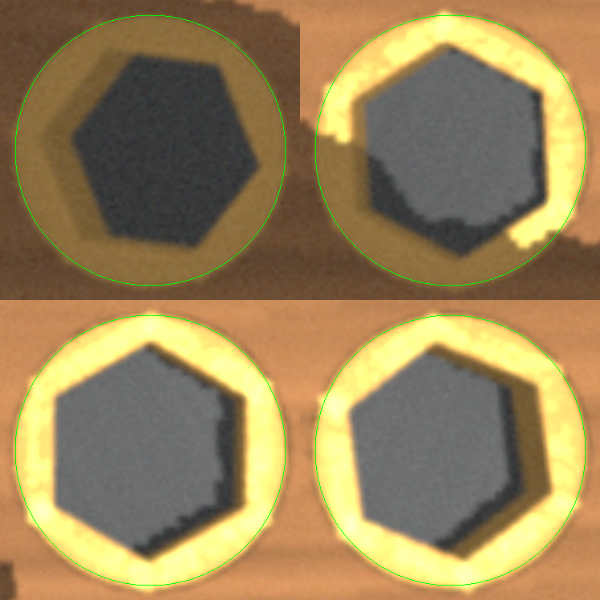

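```bash
python3 - <<'E'
from h import *
r=snap('top');ims=[]
for c in [(.578,.325),(.42,.305),(.547,-.318),(.412,-.307)]:
  im=rect(r,c,0,.0535,.05,.05,3000);c0=150
  cv2.circle(im,(c0,c0),78,(0,255,0),1);cv2.circle(im,(c0,c0),90,(255,255,0),1)
  ims.append(im)
cv2.imwrite('pics/r5.png',np.vstack([np.hstack(ims[:2]),np.hstack(ims[2:])]))
print(at(r,(160,185),0),at(r,(165,150),0),at(r,(105,160),.2))
E
```

```text
[0.56155852 0.4159322  0.        ] [0.66064583 0.40479859 0.        ] [0.59113784 0.45649942 0.2       ]
```

View pics/r5.png

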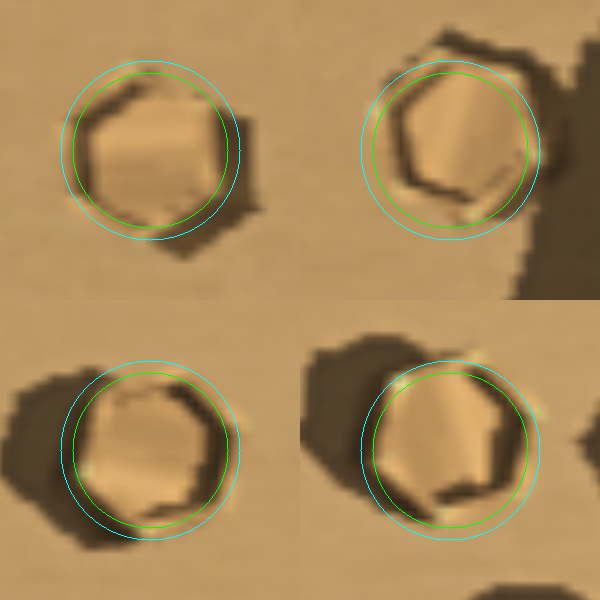

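```bash
python3 -m pendant '[[[0,0,0],-1,-1],[[0,0,0],-1,-1],[[0,0,0],-1,-1],[[0,0,0],-1,-1],[[0,0,0],-1,-1],[[0,0,0],-1,-1],[[0,0,0],-1,-1],[[0,0,0],-1,-1],[[0,0,0],-1,-1],[[0,0,0],-1,-1],[[0,0,0],-1,-1],[[0,0,0],-1,-1]]' && python3 -m pendant '[[[0,0,0],-1,-1],[[0,0,0],-1,-1],[[0,0,0],-1,-1],[[0,0,0],-1,-1],[[0,0,0],-1,-1],[[0,0,0],-1,-1],[[0,0,0],-1,-1],[[0,0,0],-1,-1],[[0,0,0],-1,-1],[[0,0,0],-1,-1],[[0,0,0],-1,-1],[[0,0,0],-1,-1]]'  && python3 -m pendant '[[[0,0,0],-1,-1],[[0,0,0],-1,-1],[[0,0,0],-1,-1],[[0,0,0],-1,-1],[[0,0,0],-1,-1],[[0,0,0],-1,-1],[[0,0,0],-1,-1],[[0,0,0],-0.2,-1]]'
python3 - <<'E'
from h import *
st();plan([.577,.325,.2],180)
E
```

```text
clock: 13.9
tcp_pos: [0.5022, -0.0104, 0.2058]
orientation: [0.0, 0.845, 0.535, -0.0]
wrist_force: [0.4, 0.1, 0.9]
finger_gap: 0.0851
clock: 15.4
tcp_pos: [0.5022, -0.0104, 0.2058]
orientation: [-0.0, 0.369, 0.929, -0.0]
wrist_force: [-0.2, 0.1, -0.3]
finger_gap: 0.0855
clock: 16.4
tcp_pos: [0.5022, -0.0103, 0.2058]
orientation: [-0.0, 0.003, 1.0, -0.0]
wrist_force: [0.0, -0.4, -0.4]
finger_gap: 0.0852
clk 16.40 tcp [ 0.5022 -0.0103  0.2058] yaw 179.68 F [ 0.  -0.4 -0.4] T [-0.02  0.04  0.  ] gap 0.0852
turn -0.05 | shift after turn x -3.739 y 16.767 z 0.291 | before turn x -3.644 y 16.788 | yaw 179.68 j6 -0.17
```

```bash
python3 - <<'E'
from h import *
r=snap('wrist')
cv2.imwrite('pics/r6.png',rect(r,[.5708,-.0123],-7.4,.032,.07,.2,2000))
E
python3 -m pendant '[[[-0.21,1,0],0,-1],[[-0.21,1,0],0,-1],[[-0.21,1,0],0,-1],[[-0.21,1,0],0,-1],[[-0.21,1,0],0,-1],[[-0.21,1,0],0,-1],[[-0.21,1,0],0,-1],[[-0.21,1,0],0,-1],[[-0.21,1,0],0,-1],[[-0.21,1,0],0,-1],[[-0.21,1,0],0,-1],[[-0.21,1,0],0,-0.6]]' && python3 -m pendant '[[[-0.23,1,0],0,-0.6],[[-0.23,1,0],0,-0.6],[[-0.23,1,0],0,-0.6],[[-0.23,1,0],0,-0.6],[[-0.23,0.8,0],0,-0.6],[[0,0,0],0,-0.6]]' 
python3 - <<'E'
from h import *
st();r=snap('wrist','w7.png');c=(.577,.325)
cv2.imwrite('pics/r7.png',rect(r,c,0,.0535,.05,.05,6000))
cv2.imwrite('pics/t7.png',rect(snap('top'),[.5708,-.0123],-7.4,.032,.07,.2,2000))
E
```

```text
clock: 17.95
tcp_pos: [0.5543, 0.2307, 0.2058]
orientation: [0.0, 0.003, 1.0, -0.0]
wrist_force: [-0.3, 0.1, 0.6]
finger_gap: 0.0698
clock: 18.7
tcp_pos: [0.5776, 0.3267, 0.2053]
orientation: [-0.0, 0.002, 1.0, -0.0]
wrist_force: [0.0, -0.1, 0.2]
finger_gap: 0.0685
clk 18.70 tcp [0.5776 0.3267 0.2053] yaw 179.76 F [ 0.  -0.1  0.2] T [-0.02  0.03  0.02] gap 0.0685
```

View pics/r6.png

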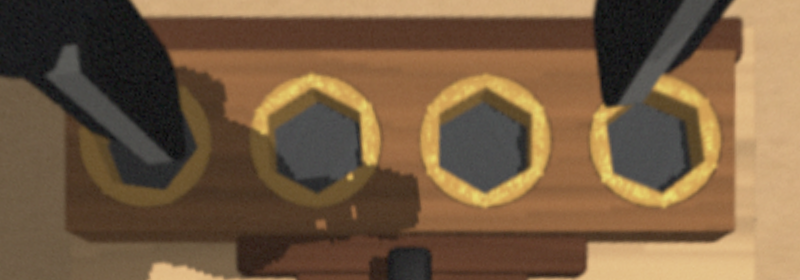

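View pics/w7.png

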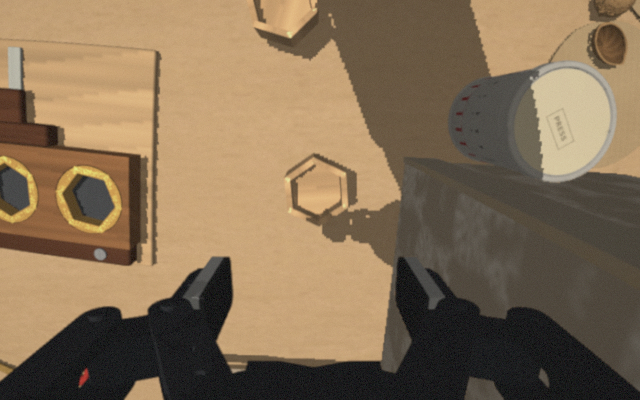

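View pics/r7.png

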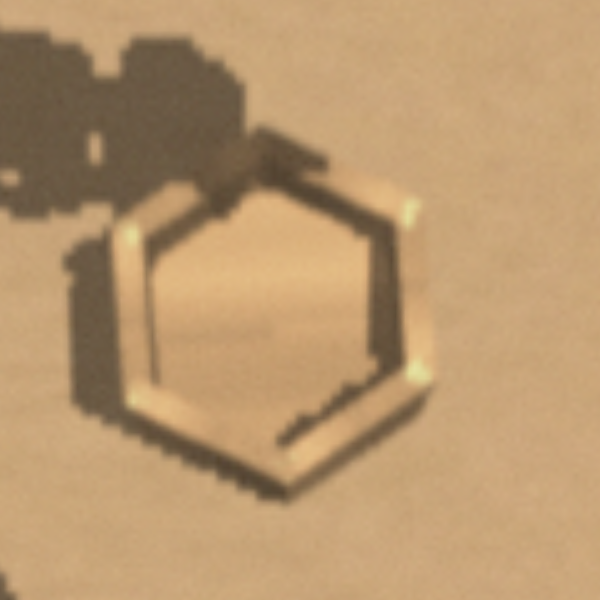

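View pics/t7.png

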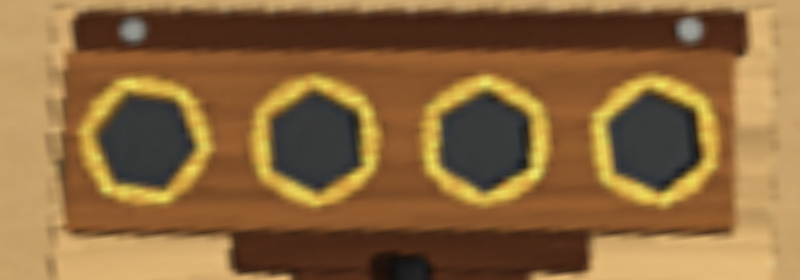

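```bash
python3 - <<'E'
from h import *
r=snap('wrist')
print(at(r,(404,180),0),at(r,(387,350),0))
plan([.5758,.3294,.025],184.2)
E
```

```text
[0.57551549 0.41597558 0.        ] [0.77350768 0.40922529 0.        ]
turn -0.76 | shift after turn x 0.062 y 0.228 z 9.035 | before turn x 0.080 y 0.222 | yaw 179.66 j6 0.40
```

```bash
python3 -m pendant '[[[0.07,0.22,0],-0.76,-0.6],[[0,0,1],0,-0.6],[[0,0,1],0,-0.6],[[0,0,1],0,-0.6],[[0,0,1],0,-0.6],[[0,0,1],0,-0.6],[[0,0,0.3],0,-0.6],[[0,0,0],0,-0.6]]'
python3 - <<'E'
from h import *
st();r=snap('wrist','w8.png');c=(.5758,.3294)
cv2.imwrite('pics/r8.png',rect(r,c,0,.0535,.05,.05,6000))
E
```

```text
clock: 19.85
tcp_pos: [0.5761, 0.3291, 0.0999]
orientation: [-0.0, -0.037, 0.999, -0.0]
wrist_force: [0.0, 0.2, 0.3]
finger_gap: 0.0685
clk 19.85 tcp [0.5761 0.3291 0.0999] yaw -175.80 F [0.  0.2 0.3] T [-0.04  0.01  0.05] gap 0.0685
```

View pics/w8.png

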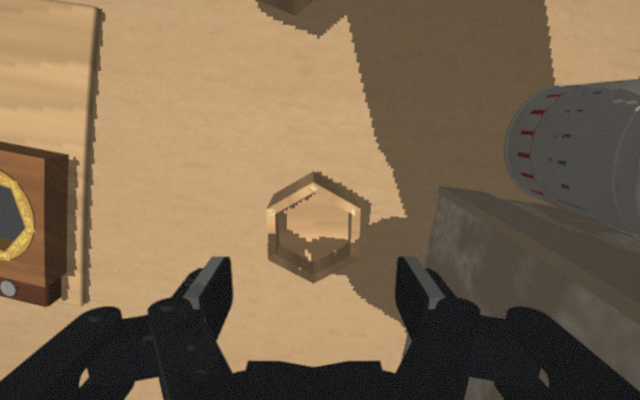

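View pics/r8.png

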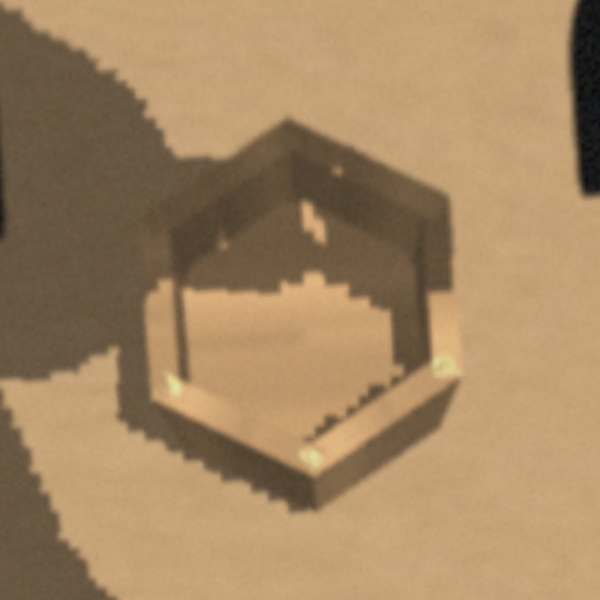

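```bash
python3 -m pendant '[[[0,0,1],0,-0.6],[[0,0,1],0,-0.6],[[0,0,1],0,-0.6],[[0,0,0.8],0,-0.6],[[0,0,0.2],0,-0.6],[[0,0,0],0,1],[[0,0,0],0,1],[[0,0,0],0,1],[[0,0,0],0,1]]' 40 && python3 -m pendant '[[[0,0,-1],0,1],[[0,0,-1],0,1],[[0,0,-1],0,1],[[0,0,-1],0,1],[[0,0,-0.5],0,1],[[0,0,0],0,1]]' 
python3 - <<'E'
from h import *
s=st();r=snap('wrist','w9.png');c=s['tcp_pos'][:2]
cv2.imwrite('pics/r9.png',rect(r,c,0,s['tcp_pos'][2]+.0335,.05,.05,6000))
plan([.5874,.1142,.12],196.1)
E
```

```text
clock: 21.02
tcp_pos: [0.5765, 0.3298, 0.0204]
orientation: [0.0, -0.037, 0.999, 0.0]
wrist_force: [1.0, -0.8, 1.2]
finger_gap: 0.0513
clock: 21.78
tcp_pos: [0.5767, 0.3298, 0.1105]
orientation: [0.001, -0.037, 0.999, 0.0]
wrist_force: [-1.0, 0.6, -0.5]
finger_gap: 0.0516
clk 21.77 tcp [0.5767 0.3298 0.1105] yaw -175.77 F [-1.   0.6 -0.5] T [-0.03 -0.05 -0.  ] gap 0.0516
turn -1.98 | shift after turn x 2.444 y -10.504 z -0.521 | before turn x 0.232 y -10.782 | yaw -175.76 j6 0.32
```

View pics/w9.png

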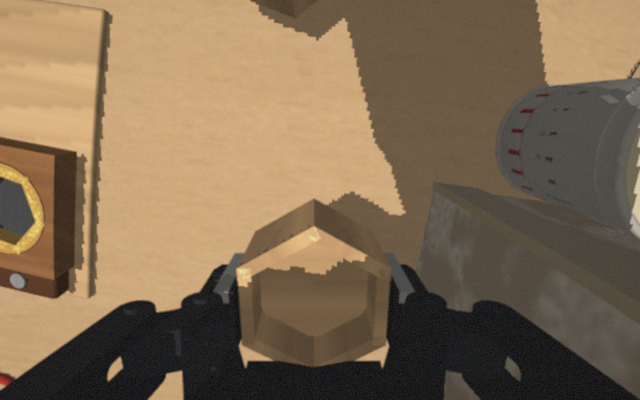

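```bash
python3 -m pendant '[[[0,0,0],-1,1],[[0,0,0],-0.98,1],[[0.24,-1,0],0,1],[[0.24,-1,0],0,1],[[0.24,-1,0],0,1],[[0.24,-1,0],0,1],[[0.24,-1,0],0,1],[[0.24,-1,0],0,1],[[0.24,-1,0],0,1],[[0.24,-1,0],0,1],[[0.24,-1,0],0,1],[[0.24,-1,0],0,1]]' && python3 -m pendant '[[[0.04,-0.5,0],0,1],[[0,0,1],0,1],[[0,0,0.8],0,1],[[0,0,0],0,1]]' 
python3 - <<'E'
from h import *
s=st();r=snap('wrist','w10.png')
plan([.5872,.1141,.0524],196.1)
E
```

```text
clock: 23.32
tcp_pos: [0.5857, 0.1228, 0.1099]
orientation: [0.0, -0.14, 0.99, -0.0]
wrist_force: [-0.0, -0.6, -1.3]
finger_gap: 0.0515
clock: 23.82
tcp_pos: [0.5861, 0.1144, 0.0721]
orientation: [-0.002, -0.14, 0.99, 0.0]
wrist_force: [1.4, -0.6, -0.8]
finger_gap: 0.0514
clk 23.82 tcp [0.5861 0.1144 0.0721] yaw -163.87 F [ 1.4 -0.6 -0.8] T [-0.04  0.01  0.06] gap 0.0514
turn 0.01 | shift after turn x -0.010 y -0.023 z 1.035 | before turn x -0.010 y -0.023 | yaw -163.86 j6 -0.22
```

View pics/w10.png

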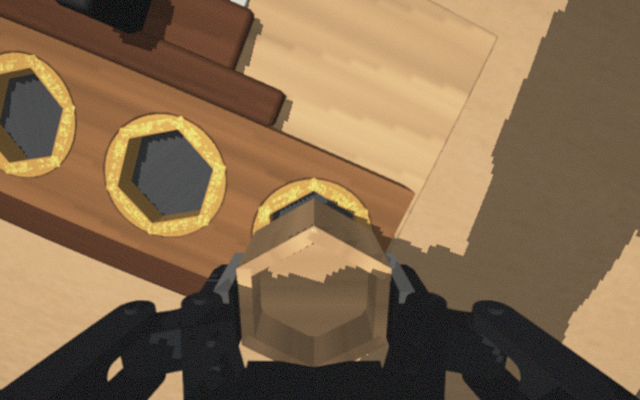

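```bash
python3 -m pendant '[[[0,0,0.6],0,1],[[0,0,0.35],0,1],[[0,0,0],0,1]]' && python3 -m pendant '[[[0,0,0.15],0,1],[[0,0,0.15],0,1],[[0,0,0],0,1]]'
```

```text
clock: 24.25
tcp_pos: [0.5869, 0.1144, 0.054]
orientation: [-0.001, -0.14, 0.99, 0.0]
wrist_force: [-1.1, 0.1, -0.3]
finger_gap: 0.0513
clock: 24.62
tcp_pos: [0.5875, 0.1143, 0.0487]
orientation: [-0.0, -0.14, 0.99, -0.0]
wrist_force: [-0.6, -0.0, -1.1]
finger_gap: 0.0517
```

Already inside the recess without force. Continue down.

```bash
python3 -m pendant '[[[0,0,0.2],0,1],[[0,0,0.15],0,1],[[0,0,0],0,1]]' && python3 -m pendant '[[[0,0,0.15],0,1],[[0,0,0.1],0,1],[[0,0,0],0,1]]'
```

```text
clock: 25.0
tcp_pos: [0.5874, 0.1143, 0.0414]
orientation: [-0.0, -0.14, 0.99, 0.0]
wrist_force: [-0.7, -0.9, -1.7]
finger_gap: 0.0513
clock: 25.38
tcp_pos: [0.5877, 0.1142, 0.0387]
orientation: [0.0, -0.14, 0.99, -0.0]
wrist_force: [-5.5, -1.2, 12.7]
finger_gap: 0.0513
```

```bash
python3 -m pendant '[[[0,0,0],0,-0.6],[[0,0,0],0,-0.6],[[0,0,0],0,-0.6],[[0,0,-0.5],0,-0.6],[[0,0,-1],0,-0.6],[[0,0,-1],0,-0.6],[[0,0,-1],0,-0.6],[[0,0,-1],0,-0.6],[[0,0,-1],0,-0.6],[[0,0,-1],0,-0.6],[[0,0,-1],0,-0.6],[[0,0,0],0,-0.6]]'
python3 - <<'E'
from h import *
st();r=snap('wrist','w11.png')
plan([.425,.300,.18],180)
E
```

```text
clock: 26.88
tcp_pos: [0.5889, 0.1144, 0.1891]
orientation: [0.002, -0.14, 0.99, -0.0]
wrist_force: [0.0, -0.3, 0.2]
finger_gap: 0.0682
clk 26.88 tcp [0.5889 0.1144 0.1891] yaw -163.89 F [ 0.  -0.3  0.2] T [0.   0.01 0.03] gap 0.0682
turn 2.69 | shift after turn x 8.159 y 9.282 z 0.385 | before turn x 5.262 y 11.182 | yaw -163.89 j6 -0.22
```

View pics/w11.png

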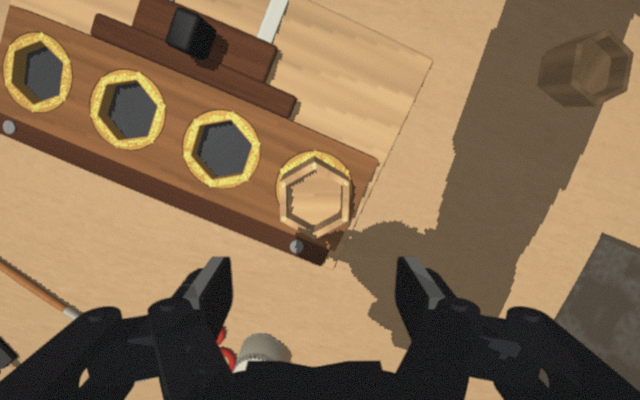

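```bash
python3 -m pendant '[[[0.48,1,0],0,-0.6],[[0.48,1,0],0,-0.6],[[0.48,1,0],0,-0.6],[[0.48,1,0],0,-0.6],[[0.48,1,0],0,-0.6],[[0.48,1,0],0,-0.6],[[0.48,1,0],0,-0.6],[[0.48,1,0],0,-0.6],[[0.48,1,0],0,-0.6],[[0.48,1,0],0,-0.6],[[0.48,1,0],0,-0.6],[[0,0.18,0],1,-0.6]]' && python3 -m pendant '[[[0,0,0],1,-0.6],[[0,0,0],1,-0.6],[[0,0,0],1,-0.6],[[0,0,0],1,-0.6],[[0,0,0],1,-0.6],[[0,0,0],1,-0.6],[[0,0,0],1,-0.6],[[0,0,0],1,-0.6],[[0,0,0],1,-0.6],[[0,0,0],0,-0.6]]' 
python3 - <<'E'
from h import *
st();r=snap('wrist','w12.png');c=(.425,.300)
cv2.imwrite('pics/r12.png',rect(r,c,0,.0535,.05,.05,6000))
E
```

```text
clock: 28.42
tcp_pos: [0.4225, 0.3012, 0.1869]
orientation: [-0.0, -0.088, 0.996, 0.0]
wrist_force: [0.2, 0.3, 0.4]
finger_gap: 0.0684
clock: 29.68
tcp_pos: [0.4236, 0.3002, 0.1869]
orientation: [0.0, 0.373, 0.928, -0.0]
wrist_force: [0.3, -0.3, -1.0]
finger_gap: 0.0684
clk 29.68 tcp [0.4236 0.3002 0.1869] yaw 136.19 F [ 0.3 -0.3 -1. ] T [-0.02 -0.    0.03] gap 0.0684
```

View pics/r12.png

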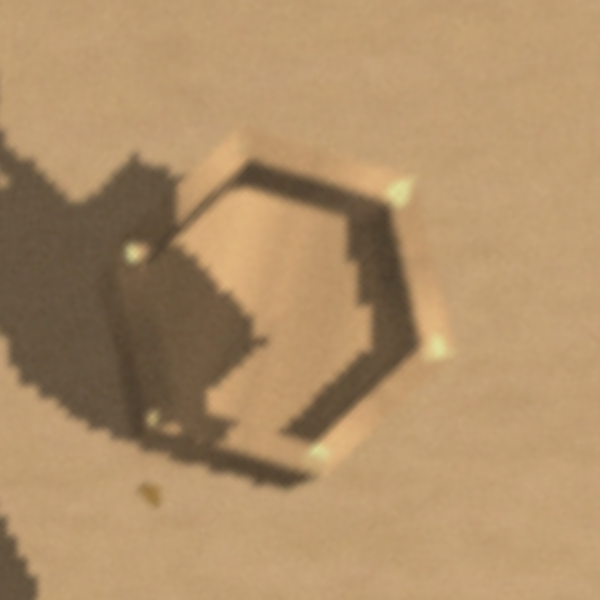

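```bash
python3 - <<'E'
from h import *
plan([.4247,.3033,.1],133)
E
```

```text
turn 0.54 | shift after turn x 0.081 y 0.143 z 4.343 | before turn x 0.073 y 0.148 | yaw 136.24 j6 1.23
```

```bash
python3 -m pendant '[[[0.07,0.15,0],0.54,-0.6],[[0,0,1],0,-0.6],[[0,0,1],0,-0.6],[[0,0,1],0,-0.6],[[0,0,1],0,-0.6],[[0,0,0.34],0,-0.6],[[0,0,0],0,-0.6]]' 
python3 - <<'E'
from h import *
s=st();r=snap('wrist');c=(.4247,.3033)
cv2.imwrite('pics/r13.png',rect(r,c,0,.0535,.05,.05,6000))
E
```

```text
clock: 30.6
tcp_pos: [0.4249, 0.3029, 0.0999]
orientation: [-0.0, 0.399, 0.917, -0.0]
wrist_force: [-0.1, 1.3, 0.5]
finger_gap: 0.0682
clk 30.60 tcp [0.4249 0.3029 0.0999] yaw 132.92 F [-0.1  1.3  0.5] T [-0.07 -0.02  0.01] gap 0.0682
```

View pics/r13.png

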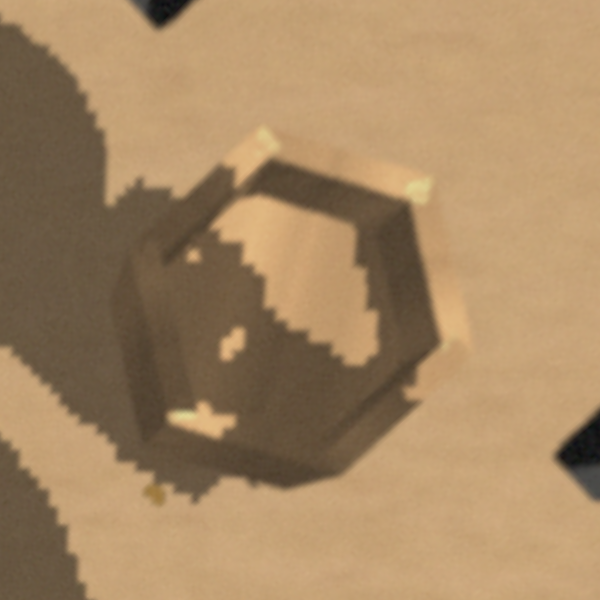

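```bash
python3 -m pendant '[[[0,0,1],0,-0.6],[[0,0,1],0,-0.6],[[0,0,1],0,-0.6],[[0,0,0.8],0,-0.6],[[0,0,0.18],0,-0.6],[[0,0,0],0,1],[[0,0,0],0,1],[[0,0,0],0,1],[[0,0,0],0,1]]' 40 && python3 -m pendant '[[[0,0,-1],0,1],[[0,0,-1],0,1],[[0,0,-1],0,1],[[0,0,-1],0,1],[[0,0,-1],0,1],[[0,0,-1],1,1],[[0,0,0],1,1],[[0,0,0],1,1],[[0,0,0],0.06,1],[[0,0,0],0,1]]' 
python3 - <<'E'
from h import *
s=st()
plan([.5763,.0298,.14],114.6)
E
```

```text
clock: 31.78
tcp_pos: [0.4258, 0.3033, 0.0213]
orientation: [0.001, 0.4, 0.917, 0.001]
wrist_force: [-0.3, -0.0, 5.5]
finger_gap: 0.0513
clock: 33.02
tcp_pos: [0.425, 0.3028, 0.1402]
orientation: [-0.0, 0.54, 0.842, -0.0]
wrist_force: [0.4, 0.4, -0.8]
finger_gap: 0.0515
clk 33.02 tcp [0.425  0.3028 0.1402] yaw 114.61 F [ 0.4  0.4 -0.8] T [ 0.02 -0.04 -0.03] gap 0.0515
turn 0.00 | shift after turn x -15.564 y 1.197 z 0.011 | before turn x -15.564 y 1.196 | yaw 114.61 j6 1.61
```

```bash
python3 -m pendant '[[[-1,0.08,0],0,1],[[-1,0.08,0],0,1],[[-1,0.08,0],0,1],[[-1,0.08,0],0,1],[[-1,0.08,0],0,1],[[-1,0.08,0],0,1],[[-1,0.08,0],0,1],[[-1,0.08,0],0,1],[[-1,0.08,0],0,1],[[-1,0.08,0],0,1],[[-1,0.08,0],0,1],[[-1,0.08,0],0,1]]' && python3 -m pendant '[[[-1,0.08,0],0,1],[[-1,0.08,0],0,1],[[-1,0.08,0],0,1],[[-0.56,0,0],0,1],[[0,0,1],0,1],[[0,0,1],0,1],[[0,0,1],0,1],[[0,0,0.4],0,1],[[0,0,0],0,1]]' 
python3 - <<'E'
from h import *
s=st();snap('wrist','w14.png')
plan([.5763,.0298,.055],114.6)
E
```

```text
clock: 34.52
tcp_pos: [0.5429, 0.0913, 0.1405]
orientation: [0.0, 0.541, 0.841, -0.0]
wrist_force: [0.3, 0.0, -1.6]
finger_gap: 0.0512
clock: 35.65
tcp_pos: [0.5757, 0.0298, 0.0721]
orientation: [-0.0, 0.541, 0.841, -0.0]
wrist_force: [0.2, 0.4, -1.7]
finger_gap: 0.0519
clk 35.65 tcp [0.5757 0.0298 0.0721] yaw 114.52 F [ 0.2  0.4 -1.7] T [ 0.02 -0.05 -0.05] gap 0.0519
turn -0.01 | shift after turn x 0.002 y 0.001 z 0.890 | before turn x 0.002 y 0.001 | yaw 114.52 j6 1.06
```

View pics/w14.png

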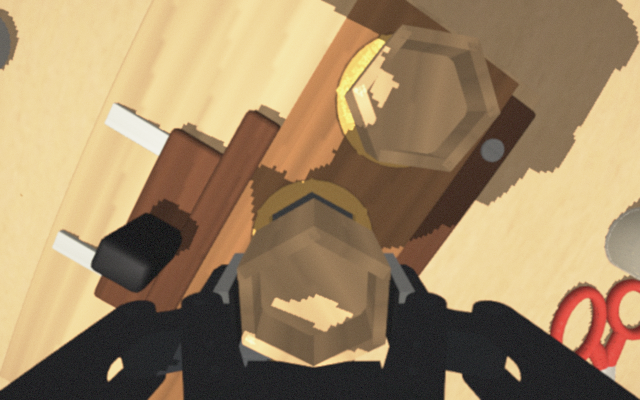

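Aligned: the recess corner at (312,196) matches the cup's corner at (313,207).

```bash
python3 -m pendant '[[[0,0,0.6],0,1],[[0,0,0.3],0,1],[[0,0,0.15],0,1],[[0,0,0.15],0,1],[[0,0,0],0,1]]' && python3 -m pendant '[[[0,0,0.15],0,1],[[0,0,0.15],0,1],[[0,0,0],0,1]]'
```

```text
clock: 36.33
tcp_pos: [0.576, 0.0298, 0.0483]
orientation: [-0.0, 0.541, 0.841, -0.0]
wrist_force: [-0.1, -0.3, -1.3]
finger_gap: 0.0514
clock: 36.7
tcp_pos: [0.576, 0.0298, 0.0422]
orientation: [-0.0, 0.541, 0.841, -0.0]
wrist_force: [0.0, -0.7, -1.0]
finger_gap: 0.0516
```

```bash
python3 -m pendant '[[[0,0,0.1],0,1],[[0,0,0.08],0,1],[[0,0,0],0,1]]' && python3 -m pendant '[[[0,0,0.04],0,1],[[0,0,0],0,1]]'
```

```text
clock: 37.08
tcp_pos: [0.5762, 0.0297, 0.0398]
orientation: [0.0, 0.541, 0.841, 0.0]
wrist_force: [-2.2, -0.3, 6.3]
finger_gap: 0.0515
clock: 37.33
tcp_pos: [0.5762, 0.0297, 0.0397]
orientation: [0.0, 0.541, 0.841, 0.0]
wrist_force: [-4.0, -0.1, 10.6]
finger_gap: 0.0514
```

```bash
python3 -m pendant '[[[0,0,0],0,-0.6],[[0,0,0],0,-0.6],[[0,0,0],0,-0.6],[[0,0,-0.5],0,-0.6],[[0,0,-1],0,-0.6],[[0,0,-1],0,-0.6],[[0,0,-1],0,-0.6],[[0,0,-1],0,-0.6],[[0,0,-1],0,-0.6],[[0,0,-1],0,-0.6],[[0,0,-1],0,-0.6],[[0,0,0],0,-0.6]]'
python3 - <<'E'
from h import *
st();r=snap('wrist','w15.png');snap('top','t15.png')
plan([.545,-.320,.19],114.6)
E
```

```text
clock: 38.83
tcp_pos: [0.5774, 0.0297, 0.1902]
orientation: [0.002, 0.541, 0.841, 0.001]
wrist_force: [0.3, -0.8, 0.8]
finger_gap: 0.0683
clk 38.83 tcp [0.5774 0.0297 0.1902] yaw 114.51 F [ 0.3 -0.8  0.8] T [-0.   -0.03 -0.04] gap 0.0683
turn -0.01 | shift after turn x -15.256 y -8.692 z -0.103 | before turn x -15.269 y -8.669 | yaw 114.52 j6 1.06
```

View pics/w15.png

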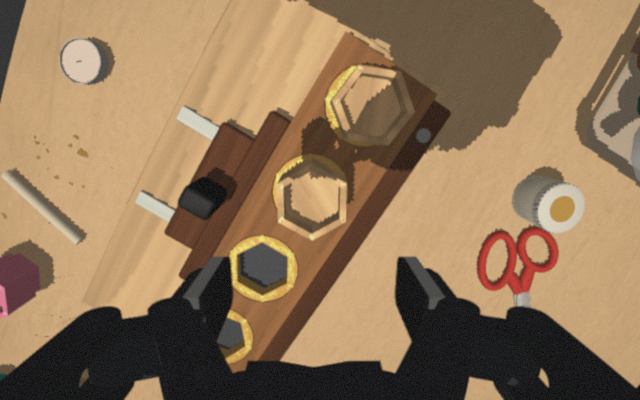

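View pics/t15.png

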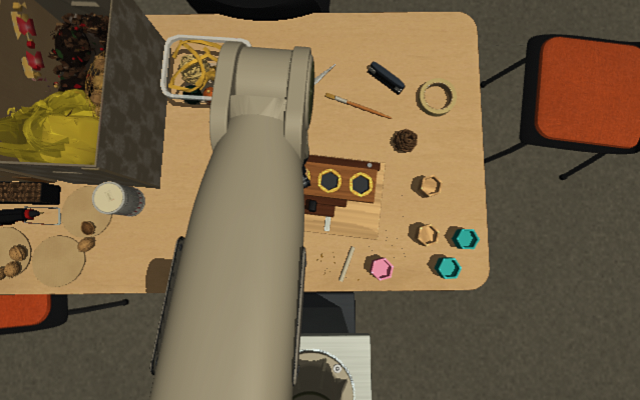

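```bash
python3 -m pendant '[[[-0.95,-0.54,0],0,-0.6],[[-0.95,-0.54,0],0,-0.6],[[-0.95,-0.54,0],0,-0.6],[[-0.95,-0.54,0],0,-0.6],[[-0.95,-0.54,0],0,-0.6],[[-0.95,-0.54,0],0,-0.6],[[-0.95,-0.54,0],0,-0.6],[[-0.95,-0.54,0],0,-0.6],[[-0.95,-0.54,0],0,-0.6],[[-0.95,-0.54,0],0,-0.6],[[-0.95,-0.54,0],0,-0.6],[[-0.95,-0.54,0],0,-0.6]]' && python3 -m pendant '[[[-0.95,-0.54,0],0,-0.6],[[-0.95,-0.54,0],0,-0.6],[[-0.95,-0.54,0],0,-0.6],[[-0.95,-0.54,0],0,-0.6],[[0,0,0],0,-0.6]]'
python3 - <<'E'
from h import *
st();r=snap('wrist','w16.png');c=(.545,-.320)
cv2.imwrite('pics/r16.png',rect(r,c,0,.0535,.05,.05,6000))
E
```

```text
clock: 40.42
tcp_pos: [0.5526, -0.233, 0.1881]
orientation: [0.0, 0.541, 0.841, -0.0]
wrist_force: [-0.7, -0.2, -0.5]
finger_gap: 0.0684
clock: 41.05
tcp_pos: [0.5448, -0.3205, 0.1878]
orientation: [0.0, 0.542, 0.841, -0.0]
wrist_force: [-0.7, -0.1, 0.3]
finger_gap: 0.0685
clk 41.05 tcp [ 0.5448 -0.3205  0.1878] yaw 114.39 F [-0.7 -0.1  0.3] T [0.01 0.   0.02] gap 0.0685
```

View pics/r16.png

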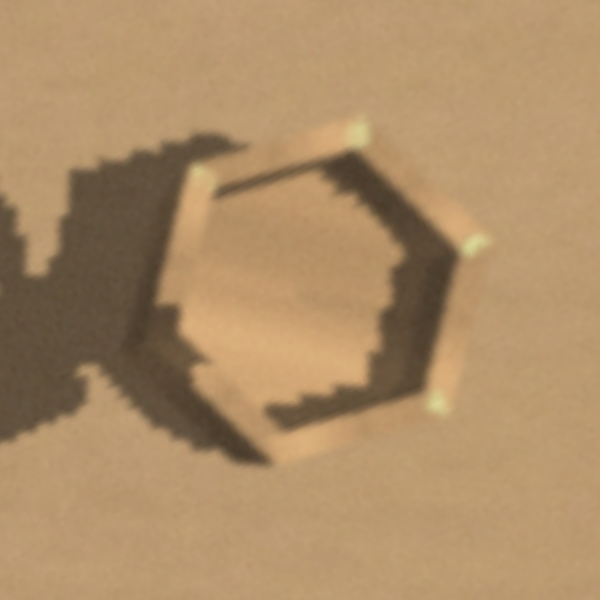

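View pics/w16.png

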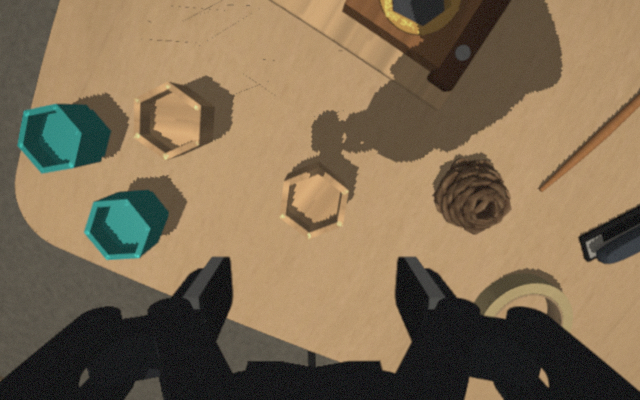

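```bash
python3 - <<'E'
from h import *
plan([.5465,-.3228,.1],105)
E
```

```text
turn 1.57 | shift after turn x -0.188 y 0.040 z 4.391 | before turn x -0.192 y 0.008 | yaw 114.44 j6 0.49
```

```bash
python3 -m pendant '[[[-0.19,0,0],1,-0.6],[[0,0,0.5],0.57,-0.6],[[0,0,1],0,-0.6],[[0,0,1],0,-0.6],[[0,0,1],0,-0.6],[[0,0,0.9],0,-0.6],[[0,0,0],0,-0.6]]' 
python3 - <<'E'
from h import *
s=st();r=snap('wrist');c=(.5465,-.3228)
cv2.imwrite('pics/r17.png',rect(r,c,0,.0535,.05,.05,6000))
E
```

```text
clock: 41.98
tcp_pos: [0.5457, -0.3203, 0.0986]
orientation: [-0.002, 0.608, 0.794, 0.0]
wrist_force: [-0.5, 0.1, 0.6]
finger_gap: 0.0684
clk 41.98 tcp [ 0.5457 -0.3203  0.0986] yaw 105.16 F [-0.5  0.1  0.6] T [ 0.01 -0.01 -0.  ] gap 0.0684
```

View pics/r17.png

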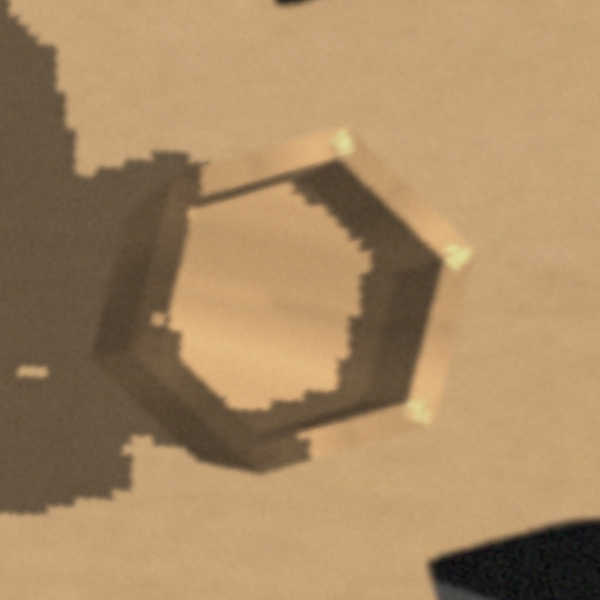

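```bash
python3 -m pendant '[[[0,0,0],0,-0.6]]'; python3 - <<'E'
from h import *
s=st()
plan([.5465,-.3228,.02],105)
E
```

```text
clock: 42.15
tcp_pos: [0.5472, -0.322, 0.1012]
orientation: [0.001, 0.608, 0.794, -0.0]
wrist_force: [0.1, -0.4, 0.8]
finger_gap: 0.0682
clk 42.15 tcp [ 0.5472 -0.322   0.1012] yaw 105.12 F [ 0.1 -0.4  0.8] T [-0.02  0.06 -0.06] gap 0.0682
turn 0.02 | shift after turn x -0.027 y -0.046 z 4.062 | before turn x -0.027 y -0.046 | yaw 105.12 j6 0.65
```

```bash
python3 -m pendant '[[[-0.02,-0.03,1],0,-0.6],[[0,0,1],0,-0.6],[[0,0,1],0,-0.6],[[0,0,0.8],0,-0.6],[[0,0,0.22],0,-0.6],[[0,0,0],0,-0.6],[[0,0,0],0,-0.6]]' 40; python3 - <<'E'
from h import *
plan([.5465,-.3228,.02],105)
E
```

```text
clock: 43.02
tcp_pos: [0.5467, -0.323, 0.0206]
orientation: [0.001, 0.608, 0.794, -0.0]
wrist_force: [-0.5, -0.7, 0.0]
finger_gap: 0.0683
turn 0.02 | shift after turn x 0.011 y -0.008 z 0.031 | before turn x 0.011 y -0.008 | yaw 105.10 j6 0.65
```

Well centred. Close, lift, turn to 112.6.

```bash
python3 -m pendant '[[[0,0,0],0,1],[[0,0,0],0,1],[[0,0,0],0,1],[[0,0,0],0,1]]' 40 && python3 -m pendant '[[[0,0,-1],0,1],[[0,0,-1],0,1],[[0,0,-1],0,1],[[0,0,-1],0,1],[[0,0,-1],0,1],[[0,0,-1],-1,1],[[0,0,0],-0.25,1],[[0,0,0],0,1],[[0,0,0],0,1]]' 
python3 - <<'E'
from h import *
s=st()
plan([.5653,-.0544,.14],112.6)
E
```

```text
clock: 43.52
tcp_pos: [0.5468, -0.323, 0.0207]
orientation: [0.001, 0.608, 0.794, -0.0]
wrist_force: [-0.3, 0.7, 5.9]
finger_gap: 0.0512
clock: 44.65
tcp_pos: [0.5454, -0.322, 0.1383]
orientation: [-0.001, 0.555, 0.832, 0.0]
wrist_force: [-0.6, 0.2, -0.5]
finger_gap: 0.0512
clk 44.65 tcp [ 0.5454 -0.322   0.1383] yaw 112.54 F [-0.6  0.2 -0.5] T [ 0.03  0.04 -0.05] gap 0.0512
turn -0.01 | shift after turn x 11.972 y 6.061 z -0.087 | before turn x 11.978 y 6.048 | yaw 112.54 j6 0.52
```

```bash
python3 -m pendant '[[[1,0.5,0],0,1],[[1,0.5,0],0,1],[[1,0.5,0],0,1],[[1,0.5,0],0,1],[[1,0.5,0],0,1],[[1,0.5,0],0,1],[[1,0.5,0],0,1],[[1,0.5,0],0,1],[[1,0.5,0],0,1],[[1,0.5,0],0,1],[[1,0.5,0],0,1],[[0.9,0.5,0],0,1]]' && python3 -m pendant '[[[0,0,1],0,1],[[0,0,1],0,1],[[0,0,1],0,1],[[0,0,0.3],0,1],[[0,0,0],0,1],[[0,0,0],0,1]]' 
python3 - <<'E'
from h import *
s=st();snap('wrist','w18.png')
plan([.5653,-.0544,.055],112.6)
E
```

```text
clock: 46.15
tcp_pos: [0.5655, -0.0552, 0.1397]
orientation: [0.0, 0.555, 0.832, -0.0]
wrist_force: [0.7, 0.8, -1.3]
finger_gap: 0.0515
clock: 46.9
tcp_pos: [0.5661, -0.0568, 0.0746]
orientation: [0.001, 0.555, 0.832, 0.0]
wrist_force: [-0.2, -0.5, -0.7]
finger_gap: 0.0513
clk 46.90 tcp [ 0.5661 -0.0568  0.0746] yaw 112.59 F [-0.2 -0.5 -0.7] T [ 0.06  0.05 -0.03] gap 0.0513
turn -0.00 | shift after turn x 0.130 y 0.005 z 0.982 | before turn x 0.130 y 0.005 | yaw 112.59 j6 0.94
```

View pics/w18.png

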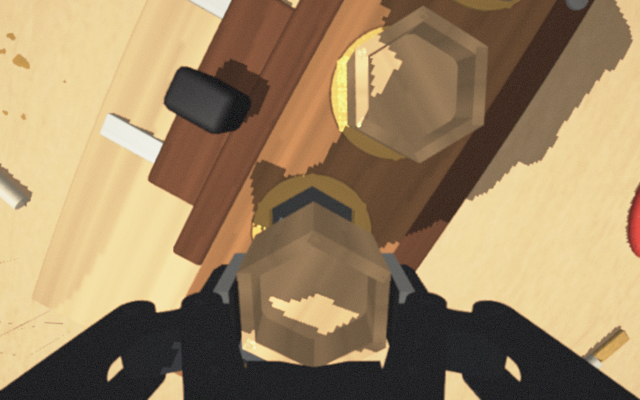

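```bash
python3 -m pendant '[[[0.13,0,0.5],0,1],[[0,0,0.4],0,1],[[0,0,0],0,1],[[0,0,0],0,1]]' ; python3 - <<'E'
from h import *
plan([.5653,-.0544,.055],112.6)
E
```

```text
clock: 47.45
tcp_pos: [0.5644, -0.0543, 0.0555]
orientation: [-0.0, 0.555, 0.832, -0.0]
wrist_force: [0.2, 0.7, -0.7]
finger_gap: 0.0515
turn -0.00 | shift after turn x -0.021 y 0.040 z 0.027 | before turn x -0.021 y 0.040 | yaw 112.59 j6 0.94
```

```bash
python3 -m pendant '[[[0,0.03,0.15],0,1],[[0,0,0.15],0,1],[[0,0,0],0,1]]' && python3 -m pendant '[[[0,0,0.15],0,1],[[0,0,0.15],0,1],[[0,0,0],0,1]]'
```

```text
clock: 47.82
tcp_pos: [0.5648, -0.054, 0.0493]
orientation: [-0.0, 0.555, 0.832, -0.0]
wrist_force: [-0.3, 0.1, -0.7]
finger_gap: 0.0514
clock: 48.2
tcp_pos: [0.5648, -0.054, 0.0433]
orientation: [-0.0, 0.555, 0.832, -0.0]
wrist_force: [-0.3, 0.2, -0.7]
finger_gap: 0.0516
```

```bash
python3 -m pendant '[[[0,0,0.15],0,1],[[0,0,0.08],0,1],[[0,0,0],0,1]]' && python3 -m pendant '[[[0,0,0.04],0,1],[[0,0,0],0,1]]'
```

```text
clock: 48.58
tcp_pos: [0.5651, -0.0541, 0.0392]
orientation: [0.0, 0.555, 0.832, 0.0]
wrist_force: [-1.2, -0.5, 0.0]
finger_gap: 0.0519
clock: 48.82
tcp_pos: [0.5651, -0.0541, 0.0391]
orientation: [0.0, 0.555, 0.832, 0.0]
wrist_force: [-1.9, -0.5, 6.0]
finger_gap: 0.0516
```

Seated. Release, lift, check the last cup.

```bash
python3 -m pendant '[[[0,0,0],0,-0.6],[[0,0,0],0,-0.6],[[0,0,0],0,-0.6],[[0,0,-0.5],0,-0.6],[[0,0,-1],0,-0.6],[[0,0,-1],0,-0.6],[[0,0,-1],0,-0.6],[[0,0,-1],0,-0.6],[[0,0,-1],0,-0.6],[[0,0,-1],0,-0.6],[[0,0,-1],0,-0.6],[[0,0,0],0,-0.6]]'
python3 - <<'E'
from h import *
st();r=snap('wrist','w19.png');t=snap('top')
ims=[]
for c in [(.412,-.307)]:
  cv2.imwrite('pics/r19.png',rect(t,c,0,.0535,.1,.13,3000))
plan([.412,-.309,.19],112.6)
E
```

```text
clock: 50.32
tcp_pos: [0.5663, -0.0544, 0.1905]
orientation: [0.002, 0.555, 0.832, 0.001]
wrist_force: [0.4, 0.9, -1.2]
finger_gap: 0.0685
clk 50.33 tcp [ 0.5663 -0.0544  0.1905] yaw 112.59 F [ 0.4  0.9 -1.2] T [ 0.   -0.03  0.02] gap 0.0685
turn -0.00 | shift after turn x -8.828 y -11.960 z -0.090 | before turn x -8.830 y -11.959 | yaw 112.59 j6 0.94
```

View pics/w19.png

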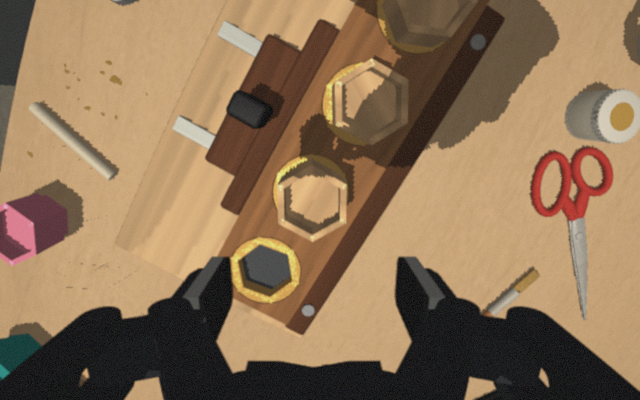

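View pics/r19.png

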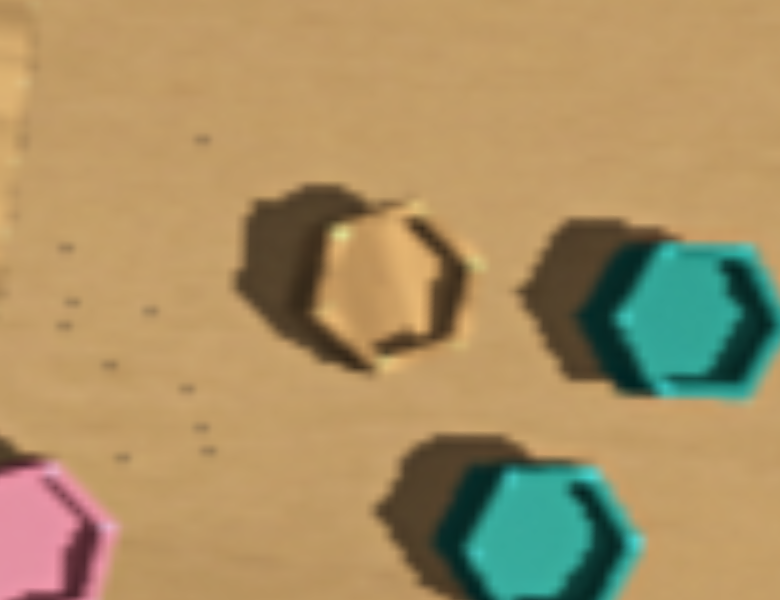

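```bash
python3 -m pendant '[[[-0.74,-1,0],0,-0.6],[[-0.74,-1,0],0,-0.6],[[-0.74,-1,0],0,-0.6],[[-0.74,-1,0],0,-0.6],[[-0.74,-1,0],0,-0.6],[[-0.74,-1,0],0,-0.6],[[-0.74,-1,0],0,-0.6],[[-0.74,-1,0],0,-0.6],[[-0.74,-1,0],0,-0.6],[[-0.74,-1,0],0,-0.6],[[-0.74,-1,0],0,-0.6],[[-0.74,-1,0],0,-0.6]]' && python3 -m pendant '[[[0,0,0],0,-0.6],[[0,0,0],0,-0.6]]'
python3 - <<'E'
from h import *
st();r=snap('wrist');c=(.412,-.309)
cv2.imwrite('pics/r20.png',rect(r,c,0,.0535,.05,.05,6000))
E
```

```text
clock: 51.92
tcp_pos: [0.4107, -0.3104, 0.1871]
orientation: [-0.001, 0.555, 0.832, 0.0]
wrist_force: [0.1, 0.0, 0.5]
finger_gap: 0.0684
clock: 52.18
tcp_pos: [0.4114, -0.3096, 0.1876]
orientation: [-0.001, 0.555, 0.832, 0.0]
wrist_force: [0.3, 0.2, 0.1]
finger_gap: 0.0684
clk 52.17 tcp [ 0.4114 -0.3096  0.1876] yaw 112.58 F [0.3 0.2 0.1] T [ 0.02 -0.03  0.04] gap 0.0684
```

View pics/r20.png

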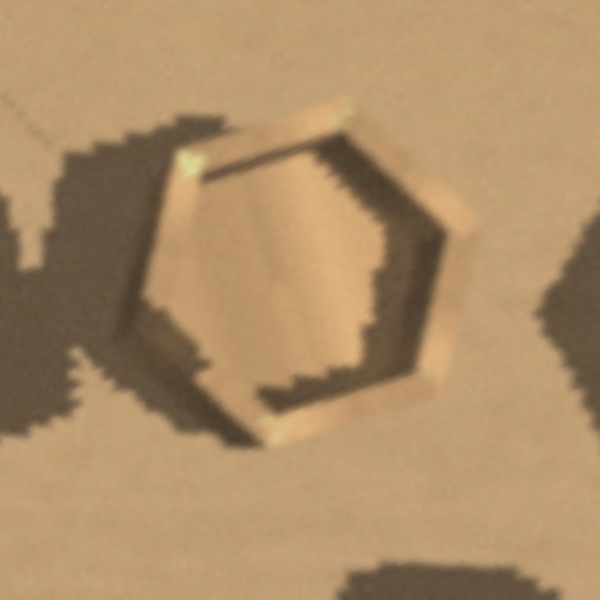

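```bash
python3 - <<'E'
from h import *
plan([.4165,-.3102,.1],107)
E
```

```text
turn 0.94 | shift after turn x -0.108 y 0.221 z 4.388 | before turn x -0.129 y 0.209 | yaw 112.62 j6 0.38
```

```bash
python3 -m pendant '[[[-0.13,0.21,0],0.94,-0.6],[[0,0,1],0,-0.6],[[0,0,1],0,-0.6],[[0,0,1],0,-0.6],[[0,0,1],0,-0.6],[[0,0,0.4],0,-0.6],[[0,0,0],0,-0.6],[[0,0,0],0,-0.6]]' 
python3 - <<'E'
from h import *
s=st();r=snap('wrist');c=(.4165,-.3102)
cv2.imwrite('pics/r21.png',rect(r,c,0,.0535,.05,.05,6000))
plan([.4165,-.3102,.02],107)
E
```

```text
clock: 53.22
tcp_pos: [0.4171, -0.3112, 0.1011]
orientation: [0.001, 0.595, 0.804, -0.0]
wrist_force: [0.4, -1.1, 1.3]
finger_gap: 0.0681
clk 53.23 tcp [ 0.4171 -0.3112  0.1011] yaw 106.97 F [ 0.4 -1.1  1.3] T [-0.01  0.   -0.01] gap 0.0681
turn -0.01 | shift after turn x 0.065 y -0.012 z 4.059 | before turn x 0.065 y -0.012 | yaw 106.97 j6 0.48
```

View pics/r21.png

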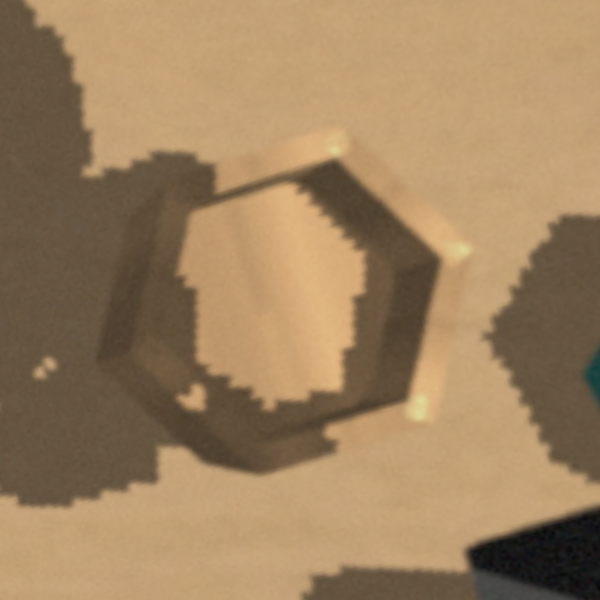

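```bash
python3 -m pendant '[[[0.04,0,1],0,-0.6],[[0,0,1],0,-0.6],[[0,0,1],0,-0.6],[[0,0,0.8],0,-0.6],[[0,0,0.22],0,-0.6],[[0,0,0],0,-0.6],[[0,0,0],0,-0.6]]' 40; python3 - <<'E'
from h import *
plan([.4165,-.3102,.02],107)
E
```

```text
clock: 54.15
tcp_pos: [0.4168, -0.3108, 0.0208]
orientation: [0.001, 0.595, 0.804, -0.0]
wrist_force: [-0.2, -0.1, -0.5]
finger_gap: 0.068
turn -0.01 | shift after turn x 0.036 y -0.006 z 0.039 | before turn x 0.036 y -0.007 | yaw 106.95 j6 0.48
```

```bash
python3 -m pendant '[[[0.03,0,0],0,-0.6],[[0,0,0],0,1],[[0,0,0],0,1],[[0,0,0],0,1],[[0,0,0],0,1]]' 40 && python3 -m pendant '[[[0,0,-1],0,1],[[0,0,-1],0,1],[[0,0,-1],0,1],[[0,0,-1],-1,1],[[0,0,-1],-1,1],[[0,0,-1],-0.17,1],[[0,0,0],0,1],[[0,0,0],0,1]]' 
python3 - <<'E'
from h import *
s=st()
plan([.5544,-.1387,.14],120)
E
```

```text
clock: 54.78
tcp_pos: [0.4165, -0.31, 0.0205]
orientation: [0.001, 0.595, 0.804, -0.0]
wrist_force: [-0.3, 0.1, 5.9]
finger_gap: 0.0516
clock: 55.78
tcp_pos: [0.4157, -0.3093, 0.1389]
orientation: [-0.001, 0.5, 0.866, 0.0]
wrist_force: [0.1, 0.4, -1.7]
finger_gap: 0.0517
clk 55.77 tcp [ 0.4157 -0.3093  0.1389] yaw 119.95 F [ 0.1  0.4 -1.7] T [-0.    0.03  0.03] gap 0.0517
turn -0.01 | shift after turn x 3.920 y 10.270 z -0.055 | before turn x 3.928 y 10.266 | yaw 119.95 j6 0.25
```

```bash
python3 -m pendant '[[[0.38,1,0],0,1],[[0.38,1,0],0,1],[[0.38,1,0],0,1],[[0.38,1,0],0,1],[[0.38,1,0],0,1],[[0.38,1,0],0,1],[[0.38,1,0],0,1],[[0.38,1,0],0,1],[[0.38,1,0],0,1],[[0.38,1,0],0,1],[[0.12,0.27,0],0,1],[[0,0,0],0,1]]' && python3 -m pendant '[[[0,0,1],0,1],[[0,0,1],0,1],[[0,0,1],0,1],[[0,0,0.3],0,1],[[0,0,0],0,1],[[0,0,0],0,1]]' 
python3 - <<'E'
from h import *
s=st();snap('wrist','w22.png')
plan([.5544,-.1387,.055],120)
E
```

```text
clock: 57.28
tcp_pos: [0.5548, -0.1389, 0.1395]
orientation: [-0.0, 0.5, 0.866, -0.0]
wrist_force: [-1.5, 0.2, -1.9]
finger_gap: 0.0518
clock: 58.02
tcp_pos: [0.5554, -0.1396, 0.0748]
orientation: [0.001, 0.5, 0.866, 0.0]
wrist_force: [0.1, 0.5, -1.2]
finger_gap: 0.0514
clk 58.02 tcp [ 0.5554 -0.1396  0.0748] yaw 119.96 F [ 0.1  0.5 -1.2] T [-0.05  0.04 -0.02] gap 0.0514
turn -0.01 | shift after turn x 0.065 y -0.027 z 0.994 | before turn x 0.065 y -0.027 | yaw 119.96 j6 0.66
```

View pics/w22.png

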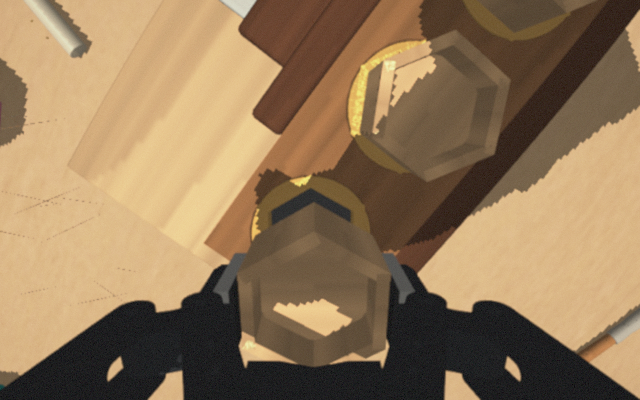

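```bash
python3 -m pendant '[[[0.05,0,0.5],0,1],[[0,0,0.4],0,1],[[0,0,0],0,1],[[0,0,0],0,1]]' ; python3 - <<'E'
from h import *
plan([.5544,-.1387,.055],120)
E
```

```text
clock: 58.58
tcp_pos: [0.5543, -0.1382, 0.0557]
orientation: [-0.0, 0.5, 0.866, -0.0]
wrist_force: [0.9, -0.8, -0.4]
finger_gap: 0.0515
turn -0.00 | shift after turn x -0.022 y -0.009 z 0.037 | before turn x -0.022 y -0.009 | yaw 119.98 j6 0.66
```

```bash
python3 -m pendant '[[[-0.01,0,0.15],0,1],[[0,0,0.15],0,1],[[0,0,0],0,1]]' && python3 -m pendant '[[[0,0,0.15],0,1],[[0,0,0.15],0,1],[[0,0,0],0,1]]'
```

```text
clock: 58.95
tcp_pos: [0.5542, -0.1384, 0.0496]
orientation: [-0.0, 0.5, 0.866, -0.0]
wrist_force: [-0.1, -0.2, -1.6]
finger_gap: 0.0515
clock: 59.32
tcp_pos: [0.5542, -0.1384, 0.0434]
orientation: [-0.0, 0.5, 0.866, -0.0]
wrist_force: [-0.8, 0.7, -0.1]
finger_gap: 0.0516
```

```bash
python3 -m pendant '[[[0,0,0.15],0,1],[[0,0,0.08],0,1],[[0,0,0],0,1]]' && python3 -m pendant '[[[0,0,0.04],0,1],[[0,0,0],0,1]]'
```

```text
clock: 59.7
tcp_pos: [0.5542, -0.1384, 0.039]
orientation: [-0.0, 0.5, 0.866, -0.0]
wrist_force: [-1.9, 0.5, -1.5]
finger_gap: 0.0514
clock: 59.95
tcp_pos: [0.5543, -0.1384, 0.039]
orientation: [-0.0, 0.5, 0.866, -0.0]
wrist_force: [-4.8, 1.3, 4.3]
finger_gap: 0.0518
```

```bash
python3 -m pendant '[[[0,0,0],0,-0.6],[[0,0,0],0,-0.6],[[0,0,0],0,-0.6],[[0,0,-0.5],0,-0.6],[[0,0,-1],0,-0.6],[[0,0,-1],0,-0.6],[[0,0,-1],0,-0.6],[[0,0,-1],0,-0.6],[[0,0,-1],-1,-0.6],[[0,0,-1],-1,-0.6],[[0,0,-1],-1,-0.6],[[0,0,0],-1,-0.6]]' && python3 -m pendant '[[[0,0,0],-1,-0.6],[[0,0,0],-1,-0.6],[[0,0,0],-1,-0.6],[[0,0,0],-1,-0.6],[[0,0,0],-0.77,-0.6],[[0,0,0],0,-0.6]]' 
python3 - <<'E'
from h import *
st();r=snap('wrist','w23.png');snap('side','s23.png')
plan([.4965,-.0092,.09],172.6)
E
```

```text
clock: 61.45
tcp_pos: [0.5558, -0.139, 0.1913]
orientation: [0.002, 0.308, 0.952, -0.0]
wrist_force: [-0.0, -0.9, 0.3]
finger_gap: 0.0683
clock: 62.2
tcp_pos: [0.5546, -0.1385, 0.1892]
orientation: [0.0, 0.065, 0.998, -0.0]
wrist_force: [-0.5, -0.3, -0.3]
finger_gap: 0.0684
clk 62.20 tcp [ 0.5546 -0.1385  0.1892] yaw 172.54 F [-0.5 -0.3 -0.3] T [-0.02 -0.   -0.02] gap 0.0684
turn -0.01 | shift after turn x 3.713 y 6.037 z 4.947 | before turn x 3.723 y 6.031 | yaw 172.51 j6 -0.25
```

View pics/w23.png

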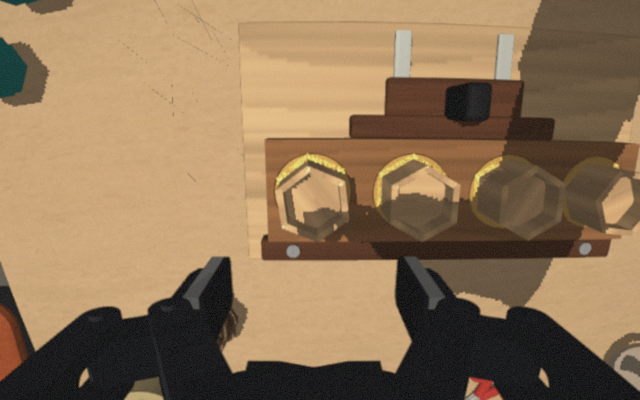

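View pics/s23.png

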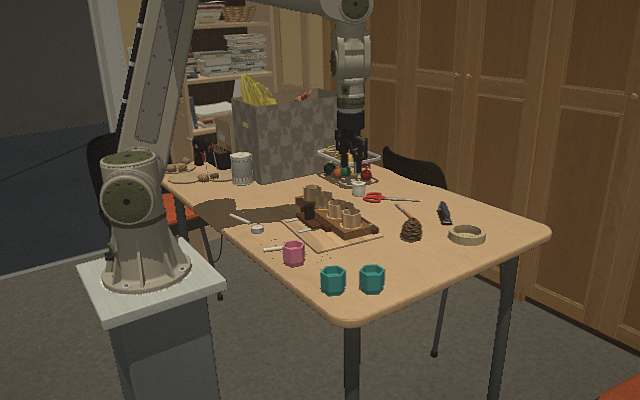

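```bash
python3 -m pendant '[[[0.62,1,0],0,-0.6],[[0.62,1,0],0,-0.6],[[0.62,1,0],0,-0.6],[[0.62,1,0],0,-0.6],[[0.62,1,0],0,-0.6],[[0.62,1,0],0,-0.6],[[0,0,1],0,-0.6],[[0,0,1],0,-0.6],[[0,0,1],0,-0.6],[[0,0,1],0,-0.6],[[0,0,0.9],0,-0.6],[[0,0,0],0,-0.6]]' && python3 -m pendant '[[[0,0,0],0,-0.6]]'
python3 - <<'E'
from h import *
st();r=snap('wrist','w24.png')
plan([.4965,-.0092,.036],172.6)
E
```

```text
clock: 63.8
tcp_pos: [0.4946, -0.0089, 0.0894]
orientation: [-0.001, 0.064, 0.998, 0.0]
wrist_force: [-0.3, 0.0, 0.0]
finger_gap: 0.0685
clock: 63.92
tcp_pos: [0.4965, -0.0095, 0.0912]
orientation: [0.0, 0.064, 0.998, -0.0]
wrist_force: [0.3, -1.3, 0.5]
finger_gap: 0.0684
clk 63.92 tcp [ 0.4965 -0.0095  0.0912] yaw 172.62 F [ 0.3 -1.3  0.5] T [ 0.01 -0.03 -0.02] gap 0.0684
turn 0.00 | shift after turn x 0.015 y 0.021 z 2.770 | before turn x 0.015 y 0.021 | yaw 172.61 j6 -0.05
```

View pics/w24.png

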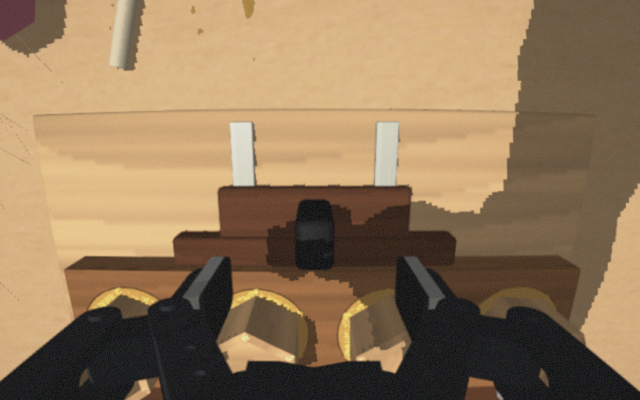

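```bash
python3 -m pendant '[[[0,0,1],0,-0.6],[[0,0,1],0,-0.6],[[0,0,0.65],0,-0.6],[[0,0,0],0,-0.6],[[0,0,0],0,1],[[0,0,0],0,1],[[0,0,0],0,1],[[0,0,0],0,1],[[0,0,0],0,1]]' 60
```

```text
clock: 65.1
tcp_pos: [0.4968, -0.0093, 0.0383]
orientation: [0.001, 0.064, 0.998, 0.001]
wrist_force: [-0.3, 4.4, 6.1]
finger_gap: 0.0194
```

```bash
python3 -m pendant '[[[0.15,0,0],0,1],[[0.25,0,0],0,1],[[0.25,0,0],0,1],[[0.25,0,0],0,1],[[0.25,0,0],0,1],[[0.25,0,0],0,1],[[0,0,0],0,1]]' && python3 -m pendant '[[[0.15,0,0],0,1],[[0.1,0,0],0,1],[[0,0,0],0,1]]'
```

```text
clock: 65.97
tcp_pos: [0.4699, -0.0058, 0.0383]
orientation: [0.002, 0.064, 0.998, 0.001]
wrist_force: [2.4, 4.6, 4.4]
finger_gap: 0.019
clock: 66.35
tcp_pos: [0.4653, -0.0052, 0.0383]
orientation: [0.002, 0.064, 0.998, 0.001]
wrist_force: [3.9, 4.1, 3.4]
finger_gap: 0.019
```

```bash
python3 -m pendant '[[[0.1,0,0],0,1],[[0.08,0,0],0,1],[[0,0,0],0,1]]' && python3 -m pendant '[[[0.06,0,0],0,1],[[0,0,0],0,1]]'
```

```text
clock: 66.72
tcp_pos: [0.4621, -0.0048, 0.0383]
orientation: [0.002, 0.064, 0.998, 0.001]
wrist_force: [5.0, 3.8, 1.2]
finger_gap: 0.019
clock: 66.97
tcp_pos: [0.4622, -0.0048, 0.0383]
orientation: [0.003, 0.064, 0.998, 0.001]
wrist_force: [7.4, 4.6, -2.1]
finger_gap: 0.0193
```

Force rises with no further travel: the jaw is at its back stop. Release and lift off straight up, then move aside to check.

```bash
python3 -m pendant '[[[0,0,0],0,1],[[0,0,0],0,-0.6],[[0,0,0],0,-0.6],[[0,0,0],0,-0.6],[[0,0,0],0,-0.6],[[0,0,-0.5],0,-0.6],[[0,0,-1],0,-0.6],[[0,0,-1],0,-0.6],[[0,0,-1],0,-0.6],[[0,0,-1],0,-0.6],[[0,0,-1],0,-0.6],[[0,0,-1],0,-0.6]]' && python3 -m pendant '[[[0,0,-1],0,-0.6],[[0,0,-1],0,-0.6],[[0,0,0],0,-0.6]]'
python3 - <<'E'
from h import *
st();r=snap('wrist','w25.png');t=snap('side','s25.png')
E
```

```text
clock: 68.47
tcp_pos: [0.4587, -0.005, 0.1689]
orientation: [0.0, 0.065, 0.998, -0.0]
wrist_force: [-0.2, -0.2, 0.6]
finger_gap: 0.0682
clock: 68.85
tcp_pos: [0.4598, -0.0052, 0.2094]
orientation: [0.002, 0.065, 0.998, -0.0]
wrist_force: [-0.4, -0.4, -1.0]
finger_gap: 0.0685
clk 68.85 tcp [ 0.4598 -0.0052  0.2094] yaw 172.59 F [-0.4 -0.4 -1. ] T [ 0.03 -0.04 -0.  ] gap 0.0685
```

View pics/w25.png

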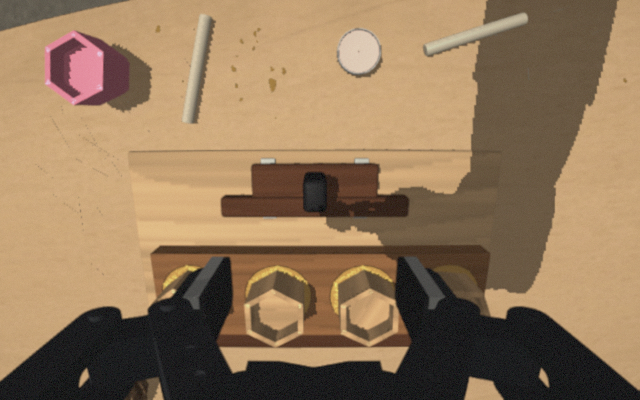

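```bash
python3 -m pendant '[[[0,-1,-0.3],0,-0.6],[[0,-1,-0.3],0,-0.6],[[0,-1,-0.3],0,-0.6],[[0,-1,-0.3],0,-0.6],[[0,-1,0],0,-0.6],[[0,-1,0],0,-0.6],[[0,-1,0],0,-0.6],[[0,-1,0],0,-0.6],[[0,-1,0],0,-0.6],[[0,-1,0],0,-0.6],[[0,-1,0],0,-0.6],[[0,0,0],0,-0.6]]'
python3 - <<'E'
from h import *
st();r=snap('top','t26.png')
cv2.imwrite('pics/r26.png',rect(r,[.5508,-.0123],-7.4,.0725,.1,.2,2000))
s=snap('side');cv2.imwrite('pics/s26.png',cv2.resize(s['color'][160:280,230:430],None,fx=4,fy=4,interpolation=cv2.INTER_CUBIC))
E
```

```text
clock: 70.45
tcp_pos: [0.43, -0.2242, 0.2307]
orientation: [-0.0, 0.066, 0.998, 0.0]
wrist_force: [0.2, 0.2, -0.6]
finger_gap: 0.0682
clk 70.45 tcp [ 0.43   -0.2242  0.2307] yaw 172.48 F [ 0.2  0.2 -0.6] T [ 0.04  0.04 -0.05] gap 0.0682
```

View pics/t26.png

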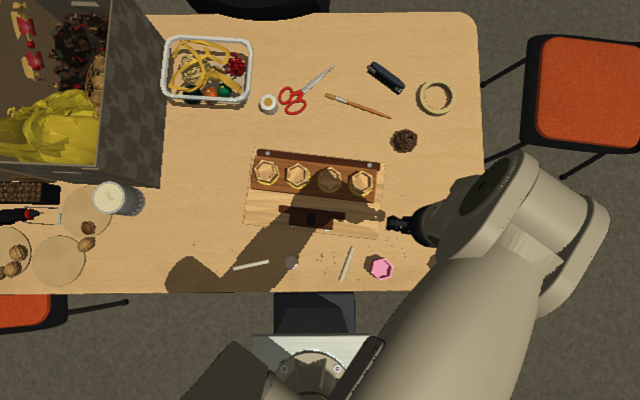

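View pics/r26.png

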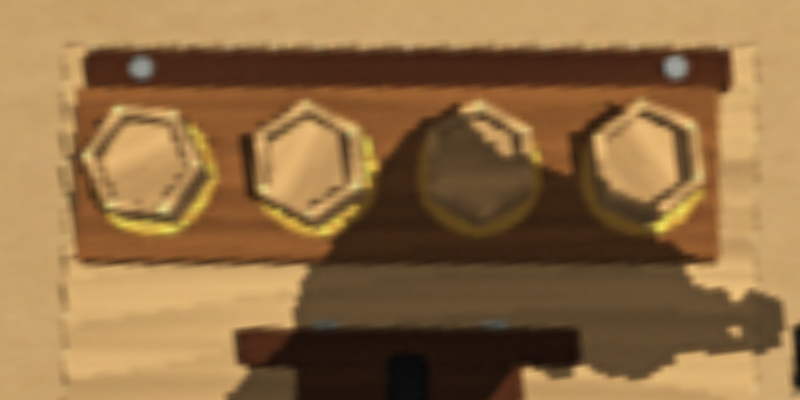

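View pics/s26.png

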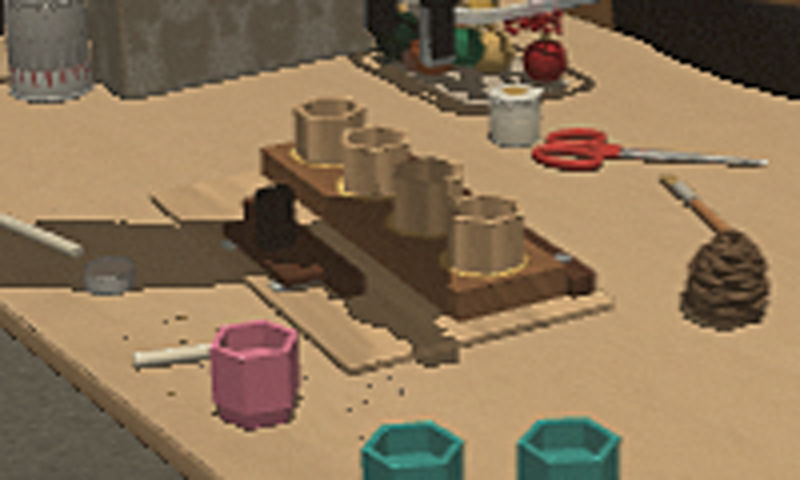

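```bash
python3 -c "
from workcell import env
print(env.hand_in())"
```

```text
the job is handed in; nothing more can be done
None
```

The candle board is assembled and handed in at about 70 s on the robot's clock. All four wooden cups were present and each sits in its own socket.

- **Clamping:** I slid the jaw shut by its handle until the board stopped moving at about 35 mm of travel. The force then rose to about 17 N along the slide.
- **Seating the cups:** I read each socket's hexagon angle from the camera before placing, so every cup dropped in without having to be turned on the ring. Each one stopped at the seated height. At the final press the upward force was 12.7 N, 10.6 N, 6.0 N and 4.3 N, in the order placed; the last is just under the 5 N you suggested.
- **Releasing:** I slid the jaw back to its starting position, where the force rose with no further travel. Then I let go and moved the arm clear.

In the last top and side pictures all four cups look level, with their collars down on the rings. The jaw is fully back with a clear gap to the board. The pine cone and the pink look-alike stand where they were, and so do the two turquoise ones as far as the views show: the arm hid them in the top picture and the side crop cut them off. None of the checks failed or disagreed.

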